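# Pack away the sharpening kit and find the lid that fits

## Task

Sharpening is over, so pack the kit away: lay the whetstones that are here flat in the grey case, side by side, one each side of the low divider, and draw each white ceramic rod out of the wooden sharpener and push it right down to the bottom of one of the clear tubes, without letting a rod fall over. The lids of three similar cases have got mixed up: once the stones are in, try the lids until you find the one that fits this case and press it down until it snaps home; the lids that do not fit must end lying flat on the bench, top up and beside the case. Leave the screwdriver, the oil bottle and the marker where they are.

Things in the scene. Friction and masses are not known exactly. Their poses are not given: they have to be found in the camera images.
- case_1: dark grey plastic whetstone case without its lid, about 135 x 143 mm; one of three that differ by 7 mm in length and width, only one of which is here (the others are absent). Loose but heavy (1.2 kg). Origin: centre of its underside; z up, y along its long side, as the lid's must be. Rolled, rounded rim 22 mm up, 5 mm thick; spring catches in the end walls at +y and -y
- case_2: dark grey plastic whetstone case without its lid, about 135 x 143 mm; one of three that differ by 7 mm in length and width, only one of which is here (the others are absent). Loose but heavy (1.2 kg). Origin: centre of its underside; z up, y along its long side, as the lid's must be. Rolled, rounded rim 22 mm up, 5 mm thick; spring catches in the end walls at +y and -y
- case_3: dark grey plastic whetstone case without its lid, about 135 x 143 mm; one of three that differ by 7 mm in length and width, only one of which is here (the others are absent). Loose but heavy (1.2 kg). Origin: centre of its underside; z up, y along its long side, as the lid's must be. Rolled, rounded rim 22 mm up, 5 mm thick; spring catches in the end walls at +y and -y
- case_1_floor (a point): centre of that case's inner floor, 14 mm above its underside; the walls stand 8 mm above the floor. Clear inside the rim: at least 118 mm (x) by 126 mm (y). A low divider along x (4 mm wide, 5 mm high) at y = 0 parts two lanes, one stone to a lane, long side along x
- case_2_floor (a point): centre of that case's inner floor, 14 mm above its underside; the walls stand 8 mm above the floor. Clear inside the rim: at least 118 mm (x) by 126 mm (y). A low divider along x (4 mm wide, 5 mm high) at y = 0 parts two lanes, one stone to a lane, long side along x
- case_3_floor (a point): centre of that case's inner floor, 14 mm above its underside; the walls stand 8 mm above the floor. Clear inside the rim: at least 118 mm (x) by 126 mm (y). A low divider along x (4 mm wide, 5 mm high) at y = 0 parts two lanes, one stone to a lane, long side along x
- lid_a: light grey plastic lid, about 145 x 156 mm, one of three that look alike but differ by 7 mm in length and width; each fits only one case (not told which: try). Origin: centre of its skirt's lower edge; z up, y along its long side. Flat top 38 mm above the origin; inside, a step 18 mm above the origin comes to rest on the case's rim. 0.14 kg. Fits turned by half a turn too
- lid_b: light grey plastic lid, about 145 x 156 mm, one of three that look alike but differ by 7 mm in length and width; each fits only one case (not told which: try). Origin: centre of its skirt's lower edge; z up, y along its long side. Flat top 38 mm above the origin; inside, a step 18 mm above the origin comes to rest on the case's rim. 0.14 kg. Fits turned by half a turn too
- lid_c: light grey plastic lid, about 145 x 156 mm, one of three that look alike but differ by 7 mm in length and width; each fits only one case (not told which: try). Origin: centre of its skirt's lower edge; z up, y along its long side. Flat top 38 mm above the origin; inside, a step 18 mm above the origin comes to rest on the case's rim. 0.14 kg. Fits turned by half a turn too
- lid_a_grip (a point): centre of that lid's grip bar, 52 mm above its origin: 22 mm wide (x), 70 mm long (y), 38 to 60 mm above the origin. The right lid slips over the rim, meets the catches 13 mm above the case (origin to origin) and snaps down to 4 mm with a push of 8 to 20 N; 1.5 mm play a side. A wrong lid stops on the rim, 20 to 23 mm up
- lid_b_grip (a point): centre of that lid's grip bar, 52 mm above its origin: 22 mm wide (x), 70 mm long (y), 38 to 60 mm above the origin. The right lid slips over the rim, meets the catches 13 mm above the case (origin to origin) and snaps down to 4 mm with a push of 8 to 20 N; 1.5 mm play a side. A wrong lid stops on the rim, 20 to 23 mm up
- lid_c_grip (a point): centre of that lid's grip bar, 52 mm above its origin: 22 mm wide (x), 70 mm long (y), 38 to 60 mm above the origin. The right lid slips over the rim, meets the catches 13 mm above the case (origin to origin) and snaps down to 4 mm with a push of 8 to 20 N; 1.5 mm play a side. A wrong lid stops on the rim, 20 to 23 mm up
- green_stone: green whetstone, 46 x 108 x 22 mm, may be absent. Origin: centre of its underside; z up, y along its length
- grey_stone: small grey whetstone, 40 x 100 x 18 mm, may be absent. Origin: centre of its underside; z up, y along its length
- rod_1: white ceramic honing rod, 9 mm thick and 160 mm long, with a dark ring near its top, 0.03 kg, may be absent. Origin: centre of its lower end; z along the rod towards its top. At the start it stands loosely in a socket of the sharpener, 30 mm deep, leaning 7 to 13 degrees; it draws out along its own axis
- rod_2: white ceramic honing rod, 9 mm thick and 160 mm long, with a dark ring near its top, 0.03 kg, may be absent. Origin: centre of its lower end; z along the rod towards its top. At the start it stands loosely in a socket of the sharpener, 30 mm deep, leaning 7 to 13 degrees; it draws out along its own axis
- sharpener: dark wooden base of the V sharpener, 60 x 110 mm, 48 mm high, fixed. Origin: centre of its underside; y along its length. Its two sockets, at about y = -33 and +33 mm, lean apart along y
- rod_tubes: grey foot 46 x 110 x 12 mm with two upright clear tubes, fixed. Origin: centre of its underside; y along its length, the tubes at y = -30 and +30 mm, their mouths 110 mm above the origin
- tube_1_floor (a point): centre of the bottom of a clear tube, 12 mm above the bench. The tube is 98 mm deep with a 14 mm bore and flares to about 20 mm at the mouth. Inside, about 35 to 70 mm up, a leaf spring holds the rod to one side: the rod must be pushed past it with about 3 to 5 N. A rod fully down stands 62 mm out of the tube and up to 2.5 mm off centre
- tube_2_floor (a point): centre of the bottom of a clear tube, 12 mm above the bench. The tube is 98 mm deep with a 14 mm bore and flares to about 20 mm at the mouth. Inside, about 35 to 70 mm up, a leaf spring holds the rod to one side: the rod must be pushed past it with about 3 to 5 N. A rod fully down stands 62 mm out of the tube and up to 2.5 mm off centre
- screwdriver: screwdriver with a red handle, 180 x 24 x 24 mm; origin: centre of its underside. A bystander
- oil_bottle: brown oil bottle with a red nozzle, 41 mm across, 126 mm high; origin: centre of its underside. A bystander
- marker_1: white marker with a black cap, 124 x 13 x 14 mm; origin: centre of its underside. A bystander

How it is judged:
By the outcome, as a careful person would: the job done as asked, in the order asked, and still so for the second after the job is handed in, with the robot touching nothing.
Of case_1, case_2, case_3 only 1 to 1 are there at a start; the rules pass over those that are not, and their reading is None.
Of green_stone, grey_stone, rod_1, rod_2 only 3 to 4 are there at a start; the rules pass over those that are not, and their reading is None.
At some moment in a run one of green_stone, grey_stone may be knocked a few centimetres aside while the robot is not near it.
It also fails if it takes over 210 s, if anything falls off the work surface, if the arm or the gripper's body presses on something with over 40 N, if the wrist force passes 120 N, or if a joint passes its speed limit or range.

## Robot

A 6-joint arm with a two-finger parallel gripper is mounted at the origin on a cart in front of the work surface, level with it; the furniture and walls round the work are solid. World frame = base frame: x ahead of the robot, y to its left, z up, the work surface at z = 0. Lengths are in m, angles in rad, forces in N, time in s.
With the tool pointing down it reaches from about 0.375 to 0.9 m from the base axis. Payload 3.1 kg.
Tool frame: the origin (TCP) lies midway between the tips of the shut fingers; the grasp point (between the pads) lies tcp_to_grasp behind it (tcp_to_grasp is the distance from the TCP to the grasp point, in m); z points along the fingers, x is the direction in which the jaws open and shut, and the axes are right-handed (so a half turn about z gives the same grasp; the last joint's range is limited). The gripper opens to 87 mm and grips with 3 to 60 N. Pads are 19 mm wide; open, the fingers measure 117 mm over their backs; the gripper's body (75 mm by 190 mm) begins 51 mm behind the grasp point.
Start: joints at [-1.387, 0.527, 1.433, -0, 1.181, -0.178], TCP at [0.222, -0.584, 0.223] pointing down, gripper open.
Joint ranges: [-3.08, 3.08], [-0.75, 2.2], [0.22, 2.44], [-1.43, 4.57], [0, 2.65], [-2.85, 2.85]. Speed limits (rad/s): [2.79, 2.79, 3.14, 3.14, 3.14, 3.14].

## Interface

Orientations are given as a unit quaternion [x, y, z, w].
In Python, from plant import sense, grab_frame, close_job, look_for, tcp_to_grasp gives the robot as it stands.
- The arm moves only by the tool drive_tool, never from a script. Its argument "series" is a list of rows, each a list of 7 numbers: the shift along the tool's x, y, z in mm, then the turn, a rotation vector about the tool's x, y, z in rad, then the opening, from -1 (shut) to 1 (fully open), so that 0 is half open. A call has 1 to 12 rows; each row is the pose to reach, as a shift and turn from the pose commanded when the call began, along the tool's axes at that moment; what a row does not reach only later rows make up. A row lasts 1/8 s, in which the tool goes at most 62.5 mm and 10.7 degrees, less where a joint would pass 70% of its speed; a pose out of reach is approached as far as the arm can. A call with a gripper value outside its range is refused whole. The fingers move at their own pace and stop on an object; "newtons" is the grip in N (left out, the last holds). Time passes only in rows, so rows that repeat a pose let the fingers close. It gives the time, the measured TCP pose, the force and the opening at its end, in the units of the state.
- sense(): the state, without advancing time (a new reading comes with each control period).
- grab_frame(name): name is "scene" or "top" or "wrist"; returns a dict with "color" (480x640x3 uint8, red, green, blue), "vertical_fov" (degrees; the focal length in pixels is half the picture's height over the tangent of half this angle, whatever the lens; pixels are square), "cx", "cy" (the principal point, pixels), "dist" ([k1, k2, p1, p2, k3] as OpenCV has them; the pictures are not rectified), "xyz" and "rotation" of the camera in the world; the wrist camera has in their place "T_tool_cam" (4x4, takes a point from camera to tool coordinates, whose origin is the TCP and whose axes are the tool frame's). Camera axes: x right, y down, z forward; pixel columns grow to the right and rows downward; lengths in m; the calibration is good to about 2 mm. A picture is of the moment at which its call begins: read the wrist's pose just before it. There is no depth.
- close_job(): hands the job in, once; it reports no verdict.
Trained networks look in a picture, given as the dict that the camera call returned (one of the last four; its "shot" number tells which), for a name from the list of things; names that differ only in an ending like _2 or _b are one class to them, and where a whole thing is asked for, a point or a joint stands for the part that bears it (a point fixed in the world has none). Each returns a list of dicts, best first, with "conf" (0 to 1); they miss things now and then, are a little off and sometimes report something else, mostly with a low value. They report only what shows in the picture. A call takes as long as a camera call.
- look_for(query, picture): "position" ([x, y, z] in m, in the coordinates of the camera as it stood for that picture, good to about 4 mm: the middle of the surface that is visible of it).
The state is a dict: "time_s": time; "joint_pos": joint angles; "qvel": joint speeds; "tau": joint torques, N m; "position": TCP position; "tool_rot": TCP orientation; "wrist_force": force on the tool from outside, world axes, zero at the start; "wrist_torque": the same for the moment, N m; "gripper_width": finger opening in m.
Only numpy, scipy, OpenCV 4.12 (cv2) and the standard library are available. Lean on these libraries where they do the work, as an engineer would, in place of code of your own. Each camera call takes 0.05 s, during which the arm holds its last target.

## Working session

There is one attempt and no reset: what is moved stays moved. The work goes in short steps, Python scripts to look and compute and a tool call to move; the robot and the scene stay as the last step left them, time stands still between calls to the robot, and variables do not carry over. Pictures are saved under pics/ and viewed, and the job is handed in when it is done.

Besides the shell and the picture viewer there is one more tool, called after "Call:" as a command line: name --pt "numbers of a row" for each row, then --argument value for the rest. drive_tool: Moves the arm, as the interface text tells. Its arguments: {"type":"object","properties":{"series":{"type":"array","items":{"type":"array","items":{"type":"number"}}},"newtons":{"type":"number"}},"required":["series"]}

```bash
ls; mkdir -p pics; cat > h.py <<'E'
import numpy as np, cv2
from scipy.spatial.transform import Rotation as R
from plant import sense, grab_frame, close_job, look_for, tcp_to_grasp
def K(f):
    h,w=f["color"].shape[:2]; fl=h/2/np.tan(np.radians(f["vertical_fov"])/2)
    return np.array([[fl,0,f["cx"]],[0,fl,f["cy"]],[0,0,1]])
def campose(f,s=None):
    if "xyz" in f and f.get("xyz") is not None:
        r=np.array(f["rotation"]); 
        if r.shape!=(3,3): r=R.from_quat(r).as_matrix()
        return r,np.array(f["xyz"])
    s=s or sense(); Rt=R.from_quat(s["tool_rot"]).as_matrix(); T=np.array(f["T_tool_cam"])
    return Rt@T[:3,:3], Rt@T[:3,3]+np.array(s["position"])
def shot(cam,fn=None):
    s=sense(); f=grab_frame(cam); f["_p"]=campose(f,s)
    if fn: cv2.imwrite("pics/"+fn+".png",f["color"][:,:,::-1])
    return f
def topix(f,P):
    r,t=f["_p"]; c=(np.atleast_2d(P)-t)@r
    p,_=cv2.projectPoints(c,np.zeros(3),np.zeros(3),K(f),np.array(f["dist"],float)); return p[:,0]
def ray(f,uv):
    r,t=f["_p"]; n=cv2.undistortPoints(np.array(uv,float).reshape(-1,1,2),K(f),np.array(f["dist"],float))[:,0]
    d=np.c_[n,np.ones(len(n))]@r.T; return t,d
def onz(f,uv,z):
    t,d=ray(f,uv); return t+d*((z-t[2])/d[:,2])[:,None]
def find(f,q):
    r,t=f["_p"]; o=[]
    for x in look_for(q,{k:v for k,v in f.items() if k!="_p"}):
        o.append((round(x["conf"],2),np.round(r@np.array(x["position"])+t,4).tolist()))
    return o
def st():
    s=sense(); print("t",round(s["time_s"],2),"p",np.round(s["position"],4),"R",np.round(R.from_quat(s["tool_rot"]).as_matrix(),3).tolist(),"F",np.round(s["wrist_force"],1),"w",round(s["gripper_width"],4),"j",np.round(s["joint_pos"],3)); return s
def mv(P,Rm=None,ref=None):
    "shift in tool mm & rotvec to reach P with Rm"
    s=sense(); R0=R.from_quat(s["tool_rot"]).as_matrix(); p0=np.array(s["position"])
    d=R0.T@(np.array(P)-p0)*1000; rv=np.zeros(3) if Rm is None else R.from_matrix(R0.T@Rm).as_rotvec()
    return np.round(d,1).tolist(),np.round(rv,4).tolist()
E
cat > a.py <<'E'
from h import *
st(); print(tcp_to_grasp if not callable(tcp_to_grasp) else tcp_to_grasp())
for c in ("scene","top","wrist"):
    f=shot(c,c+"0"); print(c,[x for x in f if x!="color"],f["_p"])
    for q in ["case_1","lid_a","lid_a_grip","green_stone","grey_stone","rod_1","sharpener","rod_tubes","screwdriver","oil_bottle","marker_1"]:
        if c!="wrist": print(q,find(f,q))
E
python3 a.py
```

```text
pics
t 0.0 p [ 0.2217 -0.5836  0.2216] R [[0.355, -0.935, -0.0], [-0.935, -0.355, 0.002], [-0.002, -0.0, -1.0]] F [ 0.2 -0.1  0.7] w 0.0871 j [-1.387  0.528  1.434  0.     1.181 -0.178]
0.0187
scene ['vertical_fov', 'cx', 'cy', 'dist', 'xyz', 'rotation', 'shot', '_p'] (array([[-0.47344137, -0.50308681,  0.72301932],
       [-0.88063877,  0.28724426, -0.37678388],
       [-0.01812815, -0.81510392, -0.57903106]]), array([-0.33801853,  0.37720063,  0.767661  ]))
case_1 [(0.8, [0.4365, 0.0029, 0.0138])]
lid_a [(0.86, [0.6208, -0.0142, 0.0396]), (0.7, [0.4182, 0.1803, 0.036]), (0.63, [0.6164, 0.136, 0.0418])]
lid_a_grip [(0.82, [0.6111, 0.1379, 0.0349])]
green_stone []
grey_stone [(0.57, [0.5859, 0.2754, 0.0197])]
rod_1 [(0.49, [0.3966, 0.3082, 0.1192])]
sharpener [(0.83, [0.4298, 0.3024, 0.0136]), (0.35, [0.4172, 0.1785, 0.0352])]
rod_tubes []
screwdriver []
oil_bottle [(0.57, [0.4406, -0.0015, 0.0192]), (0.53, [0.5347, -0.4365, 0.0619])]
marker_1 []
top ['vertical_fov', 'cx', 'cy', 'dist', 'xyz', 'rotation', 'shot', '_p'] (array([[-5.74693469e-04, -9.90410079e-01,  1.38157680e-01],
    
[... 632 characters left out ...]
8, 0.0116]), (0.5, [0.6399, 0.122, 0.0381]), (0.27, [0.4412, 0.1587, 0.0363]), (0.16, [0.4019, 0.3066, 0.1255])]
rod_tubes [(0.69, [0.4693, -0.2081, 0.0108])]
screwdriver [(0.72, [0.6069, -0.4022, 0.0189]), (0.6, [0.4598, -0.0414, 0.0141]), (0.33, [0.5419, -0.43, 0.0677]), (0.31, [0.6197, -0.05, 0.0414])]
oil_bottle []
marker_1 [(0.7, [0.4649, -0.2055, 0.0138]), (0.66, [0.428, -0.4466, 0.0158])]
wrist ['vertical_fov', 'cx', 'cy', 'dist', 'T_tool_cam', 'shot', '_p'] (array([[ 3.54218959e-01, -8.90886427e-01, -2.84341877e-01],
       [-9.35162416e-01, -3.37308304e-01, -1.08140480e-01],
       [ 4.30009953e-04,  3.04211245e-01, -9.52604500e-01]]), array([ 0.29964097, -0.55492958,  0.38506809]))
```

View pics/scene0.png

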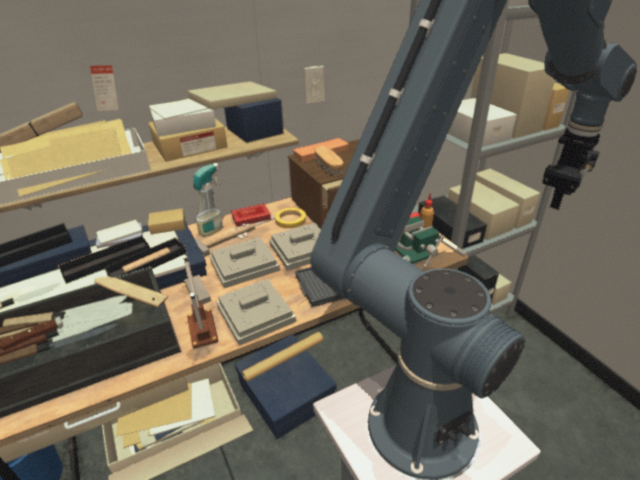

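View pics/top0.png

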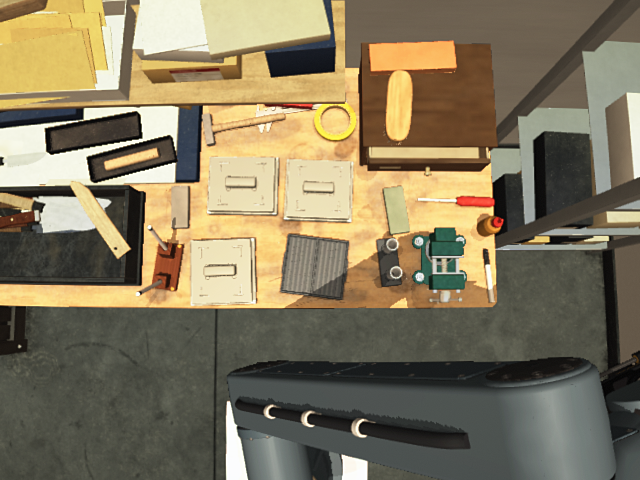

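View pics/wrist0.png

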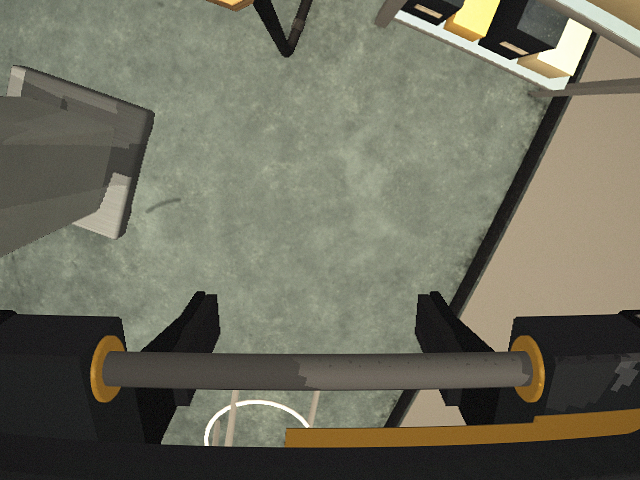

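```bash
cat > b.py <<'E'
from h import *
f=shot("wrist"); print(f["vertical_fov"],f["cx"],f["cy"],f["dist"]);T=np.array(f["T_tool_cam"]);print(np.round(T,3).tolist())
def hyp(P,psi):
    c,s=np.cos(psi),np.sin(psi); Rt=np.array([[c,s,0],[s,-c,0],[0,0,-1]])
    g=dict(f); g["_p"]=(Rt@T[:3,:3],Rt@T[:3,3]+np.array(P)); return g,Rt
for P,psi in [((.45,.05,.4),-1.57),((.45,.2,.4),-1.57),((.45,-.2,.4),-1.57)]:
    g,Rt=hyp(P,psi); print(P,np.round(onz(g,[(0,0),(639,0),(639,300),(0,300),(320,150)],0.02)[:,:2],2).tolist(),mv(P,Rt))
f=shot("top"); im=f["color"][140:330,120:520,::-1]; cv2.imwrite("pics/topz.png",cv2.resize(im,(800,380),interpolation=cv2.INTER_CUBIC)); print(f["vertical_fov"],f["dist"])
im=shot("scene")["color"][170:360,150:450,::-1]; cv2.imwrite("pics/scz.png",cv2.resize(im,(800,506),interpolation=cv2.INTER_CUBIC))
E
python3 b.py
```

```text
60.4479994589519 317.0738268098767 244.05231664213932 [-0.0965781  0.         0.         0.         0.       ]
[[1.0, -0.001, 0.0, 0.0], [0.001, 0.953, 0.304, -0.083], [-0.0, -0.304, 0.953, -0.163], [0.0, 0.0, 0.0, 1.0]]
(0.45, 0.05, 0.4) [[0.69, 0.46], [0.69, -0.37], [0.27, -0.45], [0.27, 0.54], [0.49, 0.05]] ([-512.0, -438.4, -177.4], [-0.0, -0.0, 0.3621])
(0.45, 0.2, 0.4) [[0.69, 0.61], [0.69, -0.22], [0.27, -0.3], [0.27, 0.69], [0.49, 0.2]] ([-652.2, -491.7, -177.4], [-0.0, -0.0, 0.3621])
(0.45, -0.2, 0.4) [[0.69, 0.21], [0.69, -0.62], [0.27, -0.7], [0.27, 0.29], [0.49, -0.2]] ([-278.3, -349.7, -177.4], [-0.0, -0.0, 0.3621])
48.7623137710832 [-0.11785071  0.          0.          0.          0.        ]
```

View pics/topz.png

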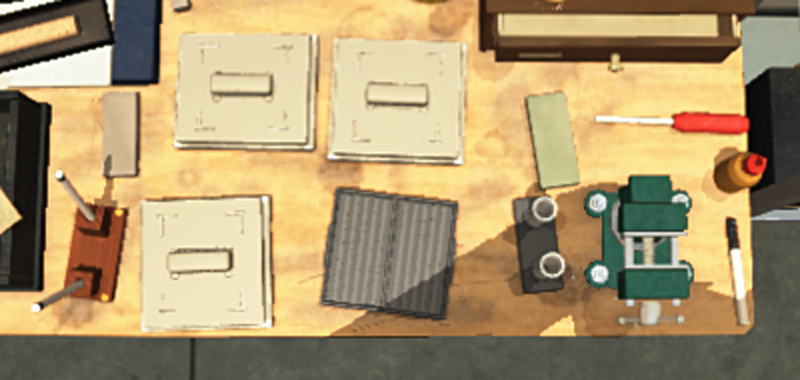

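View pics/scz.png

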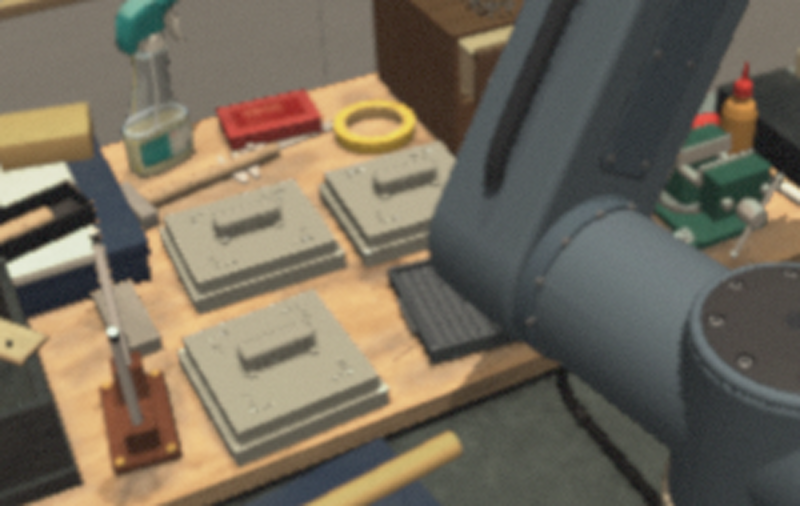

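Call:
drive_tool --pt "0 0 -60 0 0 0.1 1" --pt "-43 -37 -100 0 0 0.15 1" --pt "-86 -73 -130 0 0 0.2 1" --pt "-128 -110 -150 0 0 0.25 1" --pt "-171 -146 -170 0 0 0.3 1" --pt "-213 -183 -180 0 0 0.36 1" --pt "-256 -219 -180 0 0 0.36 1" --pt "-299 -256 -180 0 0 0.36 1" --pt "-341 -292 -180 0 0 0.36 1" --pt "-384 -329 -180 0 0 0.36 1" --pt "-427 -365 -180 0 0 0.36 1" --pt "-470 -402 -180 0 0 0.36 1"

```text
time_s: 2.9
position: [0.4312, -0.0004, 0.4029]
tool_rot: [0.708, -0.706, 0.001, -0.0]
wrist_force: [0.5, -0.4, -0.2]
gripper_width: 0.087
```

Call:
drive_tool --pt "-42 -36 0 0 0 0 1" --pt "-42 -36 0 0 0 0 1" --pt "-42 -36 0 0 0 0 1"

```text
time_s: 3.28
position: [0.4662, 0.0397, 0.4023]
tool_rot: [0.708, -0.706, -0.0, 0.001]
wrist_force: [-0.9, -0.1, -0.2]
gripper_width: 0.0874
```

```bash
cat > c.py <<'E'
from h import *
import sys
n=sys.argv[1]
st()
f=shot("wrist",n)
for q in sys.argv[2:]: print(q,find(f,q))
E
python3 c.py w1 case_1 lid_a lid_a_grip green_stone grey_stone rod_1 sharpener rod_tubes tube_1_floor
```

```text
t 3.27 p [0.4662 0.0397 0.4023] R [[0.003, -1.0, -0.001], [-1.0, -0.003, -0.001], [0.001, 0.001, -1.0]] F [-0.9 -0.1 -0.2] w 0.0874 j [-1.540e-01  1.280e-01  1.534e+00 -1.000e-03  1.480e+00  1.413e+00]
case_1 [(0.92, [0.4543, -0.0442, 0.0136]), (0.57, [0.6028, -0.3719, 0.0182])]
lid_a [(0.82, [0.6263, 0.1244, 0.0414]), (0.77, [0.4514, 0.1612, 0.0381]), (0.63, [0.6221, -0.048, 0.0408]), (0.56, [0.3892, -0.4404, 0.0085]), (0.33, [0.6038, -0.3674, 0.0182])]
lid_a_grip [(0.95, [0.6247, 0.1244, 0.0396])]
green_stone [(0.97, [0.5865, -0.2328, 0.021])]
grey_stone [(0.94, [0.5973, 0.2691, 0.0143]), (0.48, [0.6223, -0.0468, 0.0387])]
rod_1 [(0.88, [0.3991, 0.3087, 0.1254]), (0.61, [0.5125, 0.2917, 0.126])]
sharpener [(0.79, [0.4547, 0.2896, 0.0152])]
rod_tubes [(0.75, [0.5959, 0.27, 0.0176]), (0.68, [0.471, -0.2055, 0.0186])]
tube_1_floor [(0.91, [0.4675, -0.2097, 0.0157])]
```

View pics/w1.png

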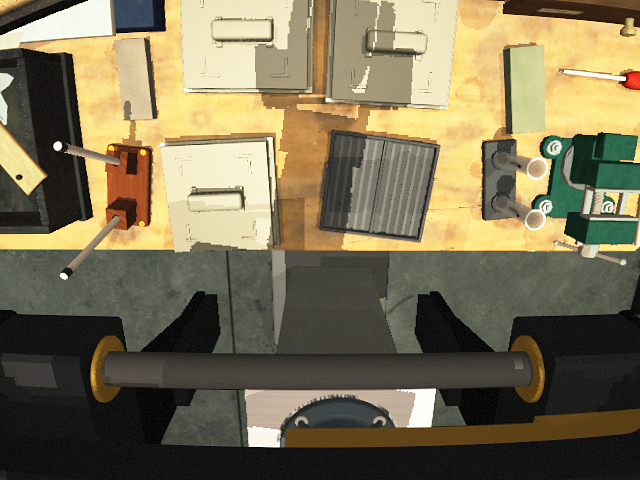

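```bash
cat >> h.py <<'E'
def ortho(f,z,x0,x1,y0,y1,s=0.0005):
    "image with row down = -x ; col right = -y (like wrist view at psi=-90)"
    nx=int(round((x1-x0)/s)); ny=int(round((y1-y0)/s))
    X=x1-(np.arange(nx)+.5)*s; Y=y1-(np.arange(ny)+.5)*s
    P=np.stack(np.meshgrid(X,Y,indexing="ij")+[np.full((nx,ny),z)] if False else [*np.meshgrid(X,Y,indexing="ij"),np.full((nx,ny),z)],-1).reshape(-1,3)
    p=topix(f,P).astype(np.float32).reshape(nx,ny,2)
    return cv2.remap(f["color"],p[...,0],p[...,1],cv2.INTER_LINEAR)[:,:,::-1]
E
cat > d.py <<'E'
from h import *
f=shot("wrist")
a=ortho(f,.022,.52,.67,-.3,-.15); b=ortho(f,.018,.52,.67,.2,.35)
c=ortho(f,.022,.36,.56,-.145,.055)
cv2.imwrite("pics/st.png",np.hstack([a,b])); cv2.imwrite("pics/cs.png",cv2.resize(c,(600,600)))
E
python3 d.py
```

```text
(no output)
```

View pics/st.png

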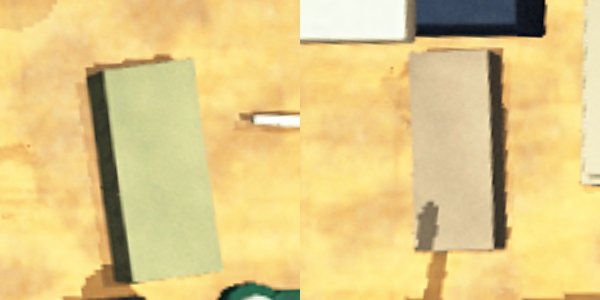

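View pics/cs.png

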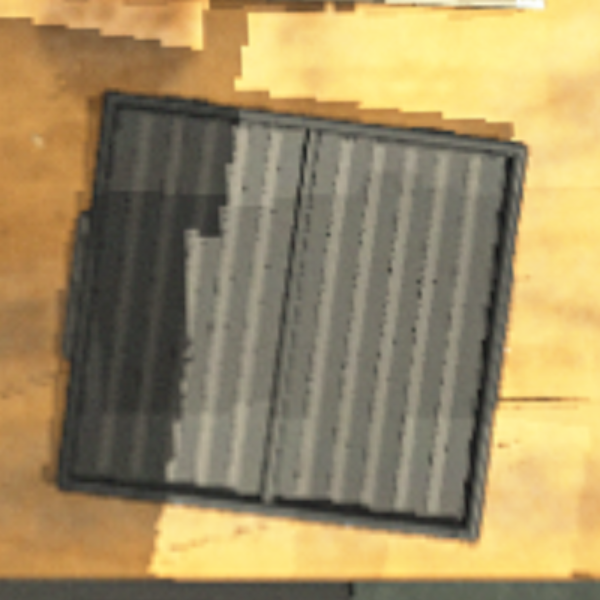

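```bash
cat > e.py <<'E'
from h import *
f=shot("wrist")
print(np.round(onz(f,[(595,135),(635,135),(545,138),(600,175)],.1),3).tolist(),np.round(onz(f,[(545,138),(558,70)],.0),3).tolist())
t=shot("top"); print(np.round(onz(t,[(434,229),(456,229),(434,246),(420,236)],.1),3).tolist())
def Rz(psi):
    c,s=np.cos(psi),np.sin(psi); return np.array([[c,s,0],[s,-c,0],[0,0,-1]])
print(mv((.585,-.2315,.12),Rz(np.radians(-82.6))))
E
python3 e.py
```

```text
[[0.534, -0.282, 0.1], [0.537, -0.334, 0.1], [0.528, -0.22, 0.1], [0.488, -0.297, 0.1]] [[0.524, -0.276, 0.0], [0.614, -0.283, 0.0]]
[[0.528, -0.302, 0.1], [0.528, -0.35, 0.1], [0.492, -0.301, 0.1], [0.513, -0.271, 0.1]]
([271.6, -117.5, 282.6], [-0.0001, -0.0, -0.1266])
```

Call:
drive_tool --pt "55 -24 0 0 0 -0.03 1" --pt "109 -48 20 0 0 -0.06 0.6" --pt "164 -72 70 0 0 -0.09 0.6" --pt "218 -96 120 0 0 -0.127 0.55" --pt "272 -118 180 0 0 -0.127 0.55" --pt "272 -120 240 0 0 -0.127 0.55" --pt "272 -120 240 0 0 -0.127 0.55"

```text
time_s: 4.8
position: [0.5868, -0.2326, 0.1592]
tool_rot: [0.751, -0.66, -0.002, 0.0]
wrist_force: [0.4, 0.4, 0.7]
gripper_width: 0.0678
```

```bash
python3 c.py w2 green_stone
```

```text
t 4.8 p [ 0.5868 -0.2326  0.1592] R [[0.128, -0.992, -0.003], [-0.992, -0.128, 0.002], [-0.002, 0.003, -1.0]] F [0.4 0.4 0.7] w 0.0678 j [-0.554  0.61   1.473 -0.     1.062  0.888]
green_stone [(0.92, [0.5886, -0.2348, 0.0194])]
```

View pics/w2.png

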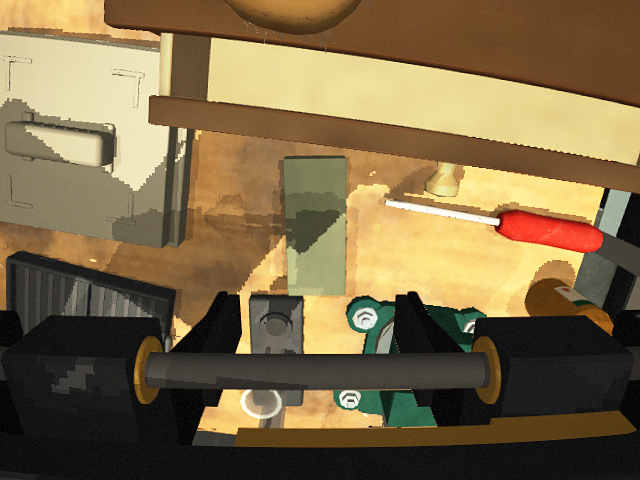

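```bash
python3 - <<'E'
from h import *
f=shot("wrist")
P=onz(f,[(284,156),(346,156),(347,295),(287,293)],.022)[:,:2];print(np.round(P,4).tolist(),P.mean(0))
E
```

```text
[[0.6347, -0.2012], [0.6403, -0.245], [0.5331, -0.2619], [0.5287, -0.2145]] [ 0.58417373 -0.23062604]
```

Call:
drive_tool --pt "-2 0 50 0 0 0 0.55" --pt "-2 0 100 0 0 0 0.55" --pt "-2 0 130 0 0 0 0.55" --pt "-2 0 147 0 0 0 0.55" --pt "-2 0 147 0 0 0 0.55" --pt "-2 0 147 0 0 0 -0.3" --pt "-2 0 147 0 0 0 -0.3" --pt "-2 0 147 0 0 0 -0.3" --pt "-2 0 147 0 0 0 -0.3" --pt "-2 0 137 0 0 0 -0.3" --pt "-2 0 100 0 0 0 -0.3" --pt "-2 0 40 0 0 0 -0.3" --newtons 30

```text
time_s: 6.45
position: [0.5851, -0.2286, 0.1211]
tool_rot: [0.751, -0.66, -0.004, 0.001]
wrist_force: [-0.1, 0.0, -2.5]
gripper_width: 0.0457
```

```bash
python3 c.py w3 green_stone case_1
```

```text
t 6.45 p [ 0.5851 -0.2286  0.1211] R [[0.129, -0.992, -0.006], [-0.992, -0.129, 0.004], [-0.005, 0.006, -1.0]] F [-0.1  0.  -2.5] w 0.0457 j [-0.55   0.657  1.506  0.     0.986  0.891]
green_stone [(0.88, [0.601, -0.2296, 0.1239])]
case_1 [(0.55, [0.63, -0.0758, 0.0409])]
```

View pics/w3.png

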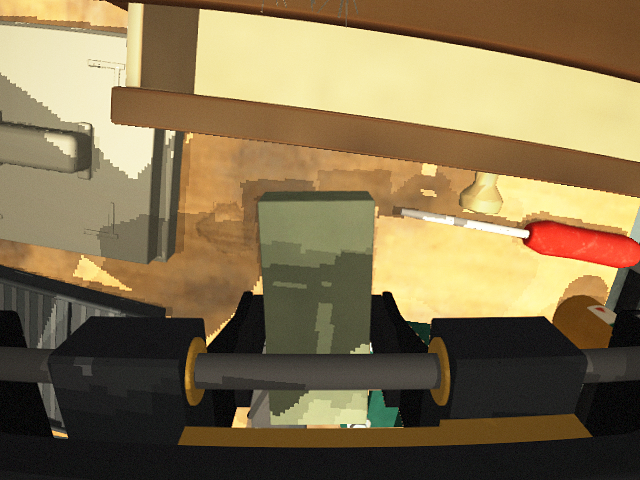

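```bash
cat >> h.py <<'E'
def Rz(deg):
    psi=np.radians(deg); c,s=np.cos(psi),np.sin(psi); return np.array([[c,s,0],[s,-c,0],[0,0,-1]])
E
python3 - <<'E'
from h import *
print(mv((.4507,-.0745,.15),Rz(-97)))
E
```

```text
([-173.0, 117.2, -25.3], [-0.0068, -0.004, 0.252])
```

Call:
drive_tool --pt "-20 10 -40 0 0 0 -0.3" --pt "-58 40 -40 0 0 0.06 -0.3" --pt "-96 68 -40 0 0 0.12 -0.3" --pt "-134 95 -35 0 0 0.18 -0.3" --pt "-173 117 -25 -0.006 -0.004 0.252 -0.3" --pt "-173 117 10 -0.006 -0.004 0.252 -0.3" --pt "-173 117 10 -0.006 -0.004 0.252 -0.3"

```text
time_s: 7.48
position: [0.4459, -0.0719, 0.1103]
tool_rot: [-0.663, 0.749, 0.007, -0.003]
wrist_force: [-0.3, -0.3, -1.4]
gripper_width: 0.0456
```

```bash
python3 c.py w4 case_1; python3 -c "
from h import *
print(mv((.4507,-.0745,.028),Rz(-97)))"
```

```text
t 7.47 p [ 0.4459 -0.0719  0.1103] R [[-0.121, -0.993, -0.014], [-0.993, 0.121, 0.007], [-0.005, 0.014, -1.0]] F [-0.3 -0.3 -1.4] w 0.0456 j [-0.409  0.499  1.953  0.002  0.705  1.282]
case_1 [(0.8, [0.4849, -0.0212, 0.013])]
([1.1, -2.7, 84.2], [0.0079, 0.0036, -0.0003])
```

View pics/w4.png

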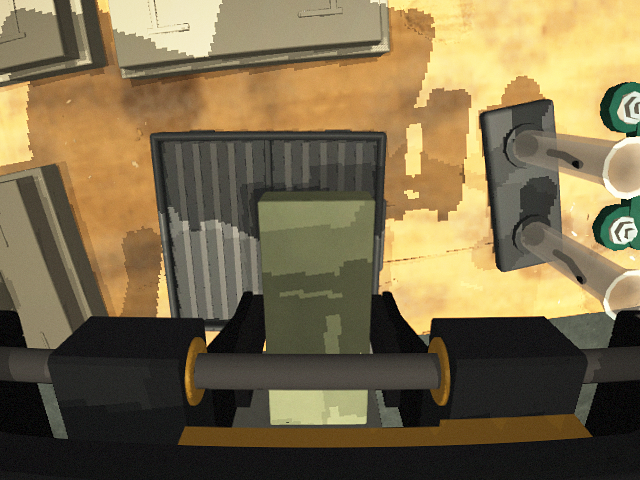

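```bash
python3 - <<'E'
from h import *
f=shot("wrist"); P=onz(f,[(152,134),(386,133),(268,137),(379,300)],.022)[:,:2]; print(np.round(P,4).tolist())
c=np.array([.4547,-.0422]);a=np.radians(-7); x=np.array([np.cos(a),np.sin(a)]); y=np.array([-np.sin(a),np.cos(a)])
for sx,sy in[(1,1),(1,-1),(1,0)]: print(c+sx*x*.067+sy*y*.0708)
E
```

```text
[[0.5325, 0.0166], [0.5149, -0.1234], [0.5211, -0.0532], [0.4061, -0.1107]]
[0.52982894 0.01990702]
[ 0.51257224 -0.12063751]
[ 0.52120059 -0.05036525]
```

Call:
drive_tool --pt "3 -3.5 30 0.008 0.004 0 -0.3" --pt "3 -3.5 60 0.008 0.004 0 -0.3" --pt "3 -3.5 75 0.008 0.004 0 -0.3" --pt "3 -3.5 82 0.008 0.004 0 -0.3" --pt "3 -3.5 83 0.008 0.004 0 -0.3" --pt "3 -3.5 83 0.008 0.004 0 -0.3"

```text
time_s: 8.38
position: [0.4523, -0.0771, 0.0305]
tool_rot: [-0.663, 0.749, -0.002, 0.001]
wrist_force: [-0.5, -0.9, 2.1]
gripper_width: 0.0453
```

```bash
python3 -c "
from h import *
st()"
```

```text
t 8.38 p [ 0.4523 -0.0771  0.0305] R [[-0.122, -0.993, 0.003], [-0.993, 0.122, -0.002], [0.002, -0.004, -1.0]] F [-0.5 -0.9  2.1] w 0.0453 j [-4.130e-01  6.680e-01  1.993e+00 -1.000e-03  4.770e-01  1.281e+00]
```

```bash
python3 c.py w5
```

```text
t 8.38 p [ 0.4523 -0.0771  0.0305] R [[-0.122, -0.993, 0.003], [-0.993, 0.122, -0.002], [0.002, -0.004, -1.0]] F [-0.5 -0.9  2.1] w 0.0453 j [-4.130e-01  6.680e-01  1.993e+00 -1.000e-03  4.770e-01  1.281e+00]
```

View pics/w5.png

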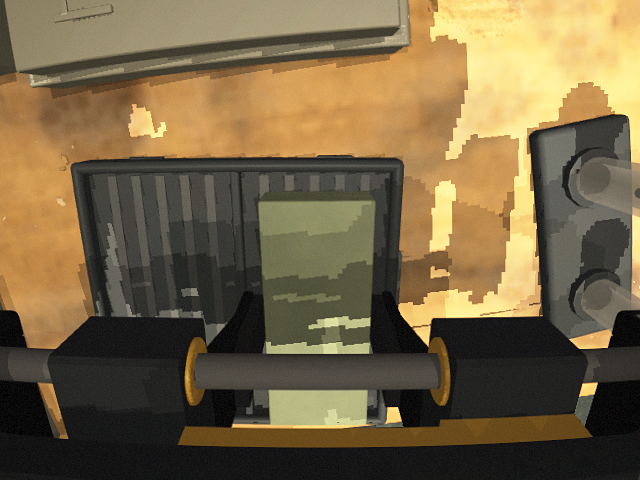

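```bash
python3 - <<'E'
from h import *
f=shot("wrist"); 
c=np.array([.4523,-.0771]);a=np.radians(-7); x=np.array([np.cos(a),np.sin(a)]); y=np.array([-np.sin(a),np.cos(a)])
print("stone ends",[(round(float((p[:2]-c)@x),4),round(float((p[:2]-c)@y),4)) for p in onz(f,[(259,201),(375,201),(367,426),(270,425)],.04)])
print("rim",[(round(float((p[:2]-c)@x),4),round(float((p[:2]-c)@y),4)) for p in onz(f,[(72,161),(403,160),(240,172),(380,418)],.022)])
E
```

```text
stone ends [(0.0517, 0.0214), (0.0516, -0.0225), (-0.0542, -0.0237), (-0.0534, 0.0213)]
rim [(0.0661, 0.1038), (0.0652, -0.0361), (0.0603, 0.0314), (-0.0651, -0.0329)]
```

Call:
drive_tool --pt "0 0 0 0 0 0 0.4" --pt "0 0 0 0 0 0 0.4" --pt "0 0 0 0 0 0 0.4" --pt "0 0 -30 0 0 0 0.4" --pt "0 0 -80 0 0 0 0.4" --pt "0 0 -140 0 0 0 0.5" --pt "0 0 -200 0 0 0 0.5" --pt "0 0 -230 0 0 0 0.5" --pt "0 0 -230 0 0 0 0.5"

```text
time_s: 9.6
position: [0.4525, -0.0767, 0.2619]
tool_rot: [-0.663, 0.749, -0.004, 0.002]
wrist_force: [-0.2, 0.8, -0.5]
gripper_width: 0.0656
```

```bash
python3 c.py w6 case_1 green_stone grey_stone
```

```text
t 9.6 p [ 0.4525 -0.0767  0.2619] R [[-0.122, -0.993, 0.007], [-0.993, 0.122, -0.003], [0.003, -0.008, -1.0]] F [-0.2  0.8 -0.5] w 0.0656 j [-0.412  0.246  1.788 -0.     1.099  1.281]
case_1 [(0.68, [0.6209, 0.117, 0.0357]), (0.64, [0.4587, -0.0227, 0.0122])]
green_stone [(0.69, [0.4543, -0.0837, 0.0315]), (0.62, [0.5453, -0.423, 0.0029])]
grey_stone []
```

View pics/w6.png

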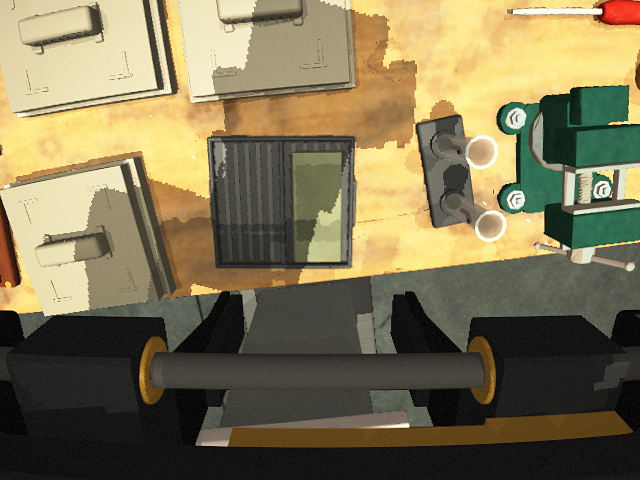

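```bash
python3 - <<'E'
from h import *
f=shot("wrist"); 
P=onz(f,[(208,138),(354,137),(352,265),(216,267),(285,141),(284,263)],.022)[:,:2]; print(np.round(P,4).tolist(),P[:4].mean(0), np.degrees(np.arctan2(*(P[4]-P[5])[::-1])))
t=shot("top")
for z in (0,.05,.08,.1): print(z,np.round(onz(t,[(143,187),(143,283)],z),3).tolist())
# old wrist pose
g=dict(f); T=np.array(f["T_tool_cam"]); Rt=np.array([[0.003,-1,-.001],[-1,-.003,-.001],[.001,.001,-1]]); g["_p"]=(Rt@T[:3,:3],Rt@T[:3,3]+np.array([.4662,.0397,.4023]))
for z in (0,.05,.08,.1): print(z,np.round(onz(g,[(73,50),(90,220)],z),3).tolist())
print(mv((.57,.274,.262),Rz(-88.7)))
E
```

```text
[[0.5235, 0.0189], [0.5069, -0.1185], [0.3788, -0.1039], [0.3939, 0.0365], [0.5112, -0.0534], [0.3897, -0.0345]] [ 0.45077629 -0.04176137] -8.807330938263638
0 [[0.645, 0.37, 0.0], [0.416, 0.359, 0.0]]
0.05 [[0.634, 0.352, 0.05], [0.414, 0.341, 0.05]]
0.08 [[0.627, 0.341, 0.08], [0.413, 0.331, 0.08]]
0.1 [[0.623, 0.334, 0.1], [0.412, 0.324, 0.1]]
0 [[0.638, 0.362, 0.0], [0.405, 0.369, 0.0]]
0.05 [[0.63, 0.333, 0.05], [0.418, 0.34, 0.05]]
0.08 [[0.625, 0.316, 0.08], [0.426, 0.322, 0.08]]
0.1 [[0.622, 0.305, 0.1], [0.431, 0.311, 0.1]]
([-361.9, -76.2, -4.1], [0.002, 0.0004, -0.1449])
```

Call:
drive_tool --pt "-60 -13 -10 0 0 -0.02 0.5" --pt "-120 -26 -10 0 0 -0.05 0.5" --pt "-180 -39 -10 0 0 -0.08 0.5" --pt "-240 -52 -10 0 0 -0.11 0.5" --pt "-300 -65 -10 0 0 -0.145 0.5" --pt "-361 -76 0 0 0 -0.145 0.5" --pt "-361 -90 50 0 0 -0.145 0.5" --pt "-361 -90 50 0 0 -0.145 0.5"

```text
time_s: 10.9
position: [0.5812, 0.2706, 0.2033]
tool_rot: [0.715, -0.699, -0.002, 0.005]
wrist_force: [-0.0, 0.2, 0.1]
gripper_width: 0.0652
```

```bash
python3 c.py w7 grey_stone rod_1 sharpener
```

```text
t 10.9 p [0.5812 0.2706 0.2033] R [[0.024, -1.0, -0.011], [-1.0, -0.024, -0.005], [0.004, 0.011, -1.0]] F [-0.   0.2  0.1] w 0.0652 j [ 0.262  0.575  1.4   -0.002  1.178  1.81 ]
grey_stone [(0.77, [0.5962, 0.2744, 0.0177]), (0.48, [0.5115, 0.2968, 0.1012])]
rod_1 [(0.95, [0.4131, 0.3046, 0.0681]), (0.87, [0.51, 0.2976, 0.1047])]
sharpener [(0.86, [0.4863, 0.2974, 0.0157]), (0.16, [0.5026, -0.0114, 0.0141])]
```

View pics/w7.png

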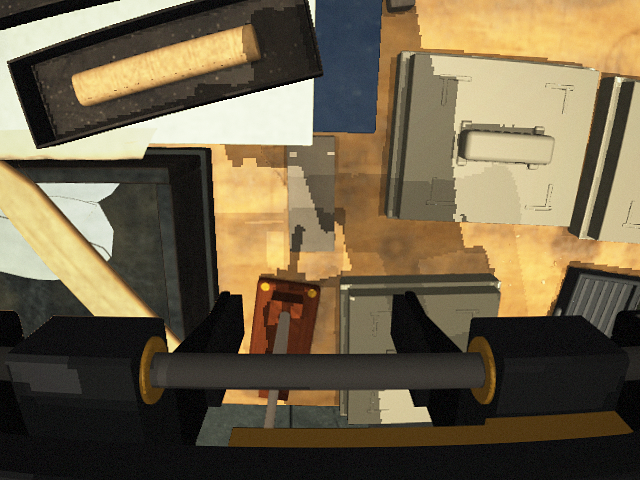

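```bash
cat > tri.py <<'E'
from h import *
def tri(obs):
    A=np.zeros((3,3));b=np.zeros(3)
    for f,uv in obs:
        t,d=ray(f,[uv]); d=d[0]/np.linalg.norm(d[0]); M=np.eye(3)-np.outer(d,d); A+=M;b+=M@t
    x=np.linalg.solve(A,b); return x,[np.round(topix(f,x)[0]-uv,1).tolist() for f,uv in obs]
def oldw(f,P,Rt):
    g=dict(f); T=np.array(f["T_tool_cam"]);Rt=np.array(Rt); g["_p"]=(Rt@T[:3,:3],Rt@T[:3,3]+np.array(P)); return g
E
python3 - <<'E'
from tri import *
f=shot("wrist"); t=shot("top")
g=oldw(f,[.4662,.0397,.4023],[[0.003,-1,-.001],[-1,-.003,-.001],[.001,.001,-1]])
for a,b in [((58,146),(150.,227)),((65,272),(139,293.))]:
    x,e=tri([(g,a),(t,b)]); print(x,e,topix(f,x))
P=onz(f,[(289,137),(335,137),(335,251),(289,249)],.018)[:,:2]; print(np.round(P,4).tolist(),P.mean(0))
E
python3 - <<'E'
import cv2
from h import *
t=shot("top"); cv2.imwrite("pics/t2.png",cv2.resize(t["color"][180:310,125:205,::-1],None,fx=6,fy=6,interpolation=cv2.INTER_CUBIC)[:600])
E
```

```text
[0.52321639 0.28799261 0.17579892] [[0.7, 0.6], [-0.2, -0.3]] [[283.42117929 381.01540019]]
[0.39001698 0.30852294 0.16829152] [[1.2, 0.6], [-0.5, -0.4]] [[257.6582171  526.90877774]]
[[0.6497, 0.295], [0.6505, 0.2562], [0.5494, 0.2529], [0.5505, 0.2947]] [0.60004275 0.27469668]
```

View pics/t2.png

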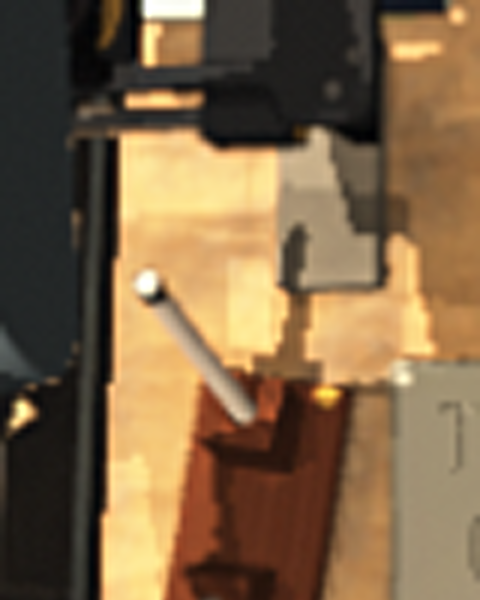

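```bash
python3 -c "
from h import *
print(mv((.598,.2745,.0105),Rz(-89)))"
```

```text
([-3.6, -12.0, 201.0], [-0.0045, -0.0002, 0.0044])
```

```bash
python3 -c "
from h import *
st();st()"
```

```text
t 11.25 p [0.5852 0.2707 0.2114] R [[0.022, -1.0, 0.004], [-1.0, -0.022, -0.0], [0.0, -0.004, -1.0]] F [-0.2 -0.6 -0.3] w 0.0652 j [ 2.610e-01  5.650e-01  1.395e+00 -1.000e-03  1.178e+00  1.810e+00]
t 11.25 p [0.5852 0.2707 0.2114] R [[0.022, -1.0, 0.004], [-1.0, -0.022, -0.0], [0.0, -0.004, -1.0]] F [-0.2 -0.6 -0.3] w 0.0652 j [ 2.610e-01  5.650e-01  1.395e+00 -1.000e-03  1.178e+00  1.810e+00]
```

Call:
drive_tool --pt "-4 -13 50 -0.003 0 0 0.4" --pt "-4 -13 110 -0.003 0 0 0.4" --pt "-4 -13 160 -0.003 0 0 0.4" --pt "-4 -13 190 -0.003 0 0 0.4" --pt "-4 -13 201 -0.003 0 0 0.4" --pt "-4 -13 201 -0.003 0 0 0.4" --pt "-4 -13 201 -0.003 0 0 -0.4" --pt "-4 -13 201 -0.003 0 0 -0.4" --pt "-4 -13 201 -0.003 0 0 -0.4" --pt "-4 -13 201 -0.003 0 0 -0.4"

```text
time_s: 12.5
position: [0.5983, 0.2755, 0.0094]
tool_rot: [0.715, -0.699, 0.0, 0.0]
wrist_force: [0.1, -0.1, 5.0]
gripper_width: 0.0398
```

```bash
python3 c.py w8;python3 -c "
from h import *
print(mv((.46,-.01,.22),Rz(-97)))"
```

```text
t 12.5 p [0.5983 0.2755 0.0094] R [[0.023, -1.0, 0.0], [-1.0, -0.023, -0.0], [0.0, -0.0, -1.0]] F [ 0.1 -0.1  5. ] w 0.0398 j [ 2.620e-01  8.440e-01  1.474e+00 -1.000e-03  8.240e-01  1.811e+00]
([282.4, 144.9, -210.5], [-0.0001, -0.0004, 0.1451])
```

View pics/w8.png

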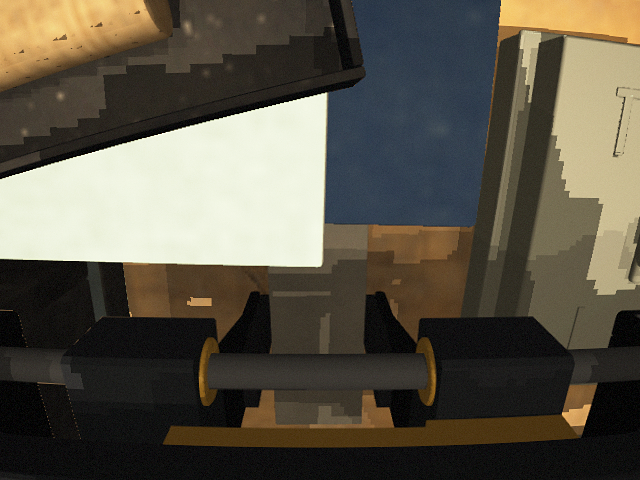

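Call:
drive_tool --pt "0 0 -4 0 0 0 -0.4" --pt "0 8 -4 0 0 0 -0.4" --pt "0 14 -5 0 0 0 -0.4" --pt "0 14 -20 0 0 0 -0.4" --pt "0 12 -50 0 0 0 -0.4" --pt "0 5 -90 0 0 0 -0.4" --pt "0 0 -140 0 0 0 -0.4" --pt "0 0 -200 0 0 0 -0.4" --pt "0 0 -215 0 0 0 -0.4" --pt "0 0 -215 0 0 0 -0.4"

```text
time_s: 13.8
position: [0.5983, 0.2755, 0.225]
tool_rot: [0.715, -0.699, 0.001, -0.0]
wrist_force: [0.5, 0.4, -1.7]
gripper_width: 0.0396
```

```bash
python3 c.py w9;python3 -c "
from h import *
print(mv((.46,-.01,.15),Rz(-97)))"
```

```text
t 13.8 p [0.5983 0.2755 0.225 ] R [[0.023, -1.0, 0.001], [-1.0, -0.023, -0.0], [0.0, -0.001, -1.0]] F [ 0.5  0.4 -1.7] w 0.0396 j [ 2.620e-01  5.710e-01  1.340e+00 -1.000e-03  1.229e+00  1.811e+00]
([281.8, 143.4, 73.6], [0.0028, -0.0016, 0.145])
```

View pics/w9.png

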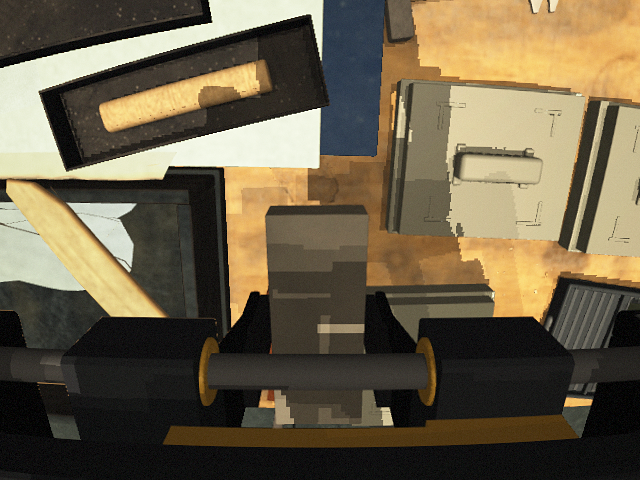

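Call:
drive_tool --pt "56 29 0 0 0 0.03 -0.4" --pt "112 57 10 0 0 0.06 -0.4" --pt "168 86 20 0 0 0.09 -0.4" --pt "224 114 40 0 0 0.12 -0.4" --pt "281 143 60 0.002 -0.001 0.145 -0.4" --pt "281 143 110 0.002 -0.001 0.145 -0.4" --pt "281 143 140 0.002 -0.001 0.145 -0.4" --pt "281 143 140 0.002 -0.001 0.145 -0.4" --pt "281 143 140 0.002 -0.001 0.145 -0.4"

```text
time_s: 14.98
position: [0.4611, -0.0087, 0.0837]
tool_rot: [-0.663, 0.749, 0.0, -0.0]
wrist_force: [1.3, -0.3, -2.1]
gripper_width: 0.0401
```

```bash
python3 c.py w10;python3 -c "
from h import *
print(mv((.4593,-.0093,.026),Rz(-97)))"
```

```text
t 14.97 p [ 0.4611 -0.0087  0.0837] R [[-0.121, -0.993, -0.001], [-0.993, 0.121, 0.0], [-0.0, 0.001, -1.0]] F [ 1.3 -0.3 -2.1] w 0.0401 j [-0.262  0.557  1.959  0.     0.627  1.431]
([0.8, 2.4, 58.3], [-0.0013, -0.0002, 0.0006])
```

View pics/w10.png

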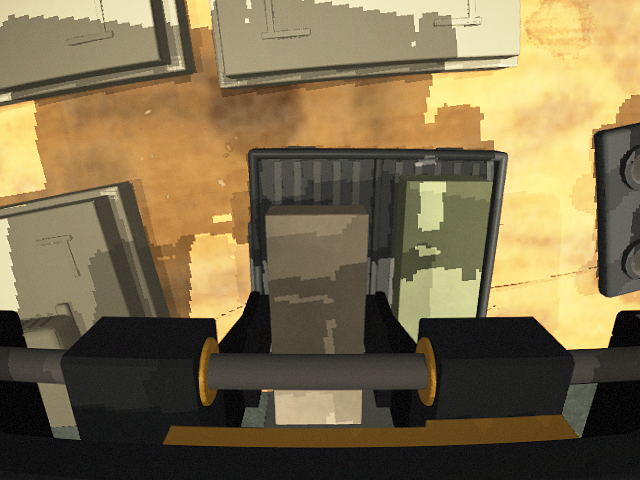

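```bash
python3 - <<'E'
from h import *
f=shot("wrist"); s=sense(); c=np.array(s["position"][:2]);a=np.radians(-7); x=np.array([np.cos(a),np.sin(a)]); y=np.array([-np.sin(a),np.cos(a)])
pr=lambda uv,z: print([(round(float((p[:2]-c)@x)*1000,1),round(float((p[:2]-c)@y)*1000,1)) for p in onz(f,uv,z)])
print(s["position"])
pr([(248,151),(507,154),(375,163)],.022);pr([(407,180),(494,181)],.036);pr([(266,213),(366,213),(361,425),(275,424)],s["position"][2]+.0086)
E
```

```text
[ 0.46201979 -0.0088034   0.08469488]
[(64.0, 36.6), (63.3, -105.0), (57.5, -32.0)]
[(50.5, -47.0), (50.4, -93.1)]
[(46.5, 19.0), (46.5, -19.3), (-54.4, -21.0), (-53.8, 19.0)]
```

Call:
drive_tool --pt "-1 0 25 0 0 0 -0.4" --pt "-1 0 45 0 0 0 -0.4" --pt "-1 0 55 0 0 0 -0.4" --pt "-1 0 59 0 0 0 -0.4" --pt "-1 0 59 0 0 0 -0.4" --pt "-1 0 59 0 0 0 -0.4"

```text
time_s: 15.82
position: [0.4619, -0.0081, 0.0255]
tool_rot: [-0.663, 0.749, -0.001, 0.001]
wrist_force: [-1.1, -0.6, -1.4]
gripper_width: 0.0396
```

Call:
drive_tool --pt "0 0 1 0 0 0 0.1" --pt "0 0 1 0 0 0 0.1" --pt "0 0 1 0 0 0 0.1" --pt "0 0 -20 0 0 0 0.1" --pt "0 0 -70 0 0 0 0.3" --pt "0 0 -130 0 0 0 0.3" --pt "0 0 -190 0 0 0 0.3" --pt "0 0 -230 0 0 0 0.3" --pt "0 0 -230 0 0 0 0.3" --pt "0 0 -230 0 0 0 0.3"

```text
time_s: 17.08
position: [0.4603, -0.0077, 0.2542]
tool_rot: [-0.663, 0.749, 0.001, -0.0]
wrist_force: [0.8, 0.2, 0.8]
gripper_width: 0.0565
```

```bash
python3 c.py w11 case_1 green_stone grey_stone lid_a lid_a_grip
```

```text
t 17.07 p [ 0.4603 -0.0077  0.2542] R [[-0.122, -0.993, -0.001], [-0.993, 0.122, 0.0], [-0.0, 0.001, -1.0]] F [0.8 0.2 0.8] w 0.0565 j [-0.26   0.263  1.789 -0.     1.091  1.433]
case_1 [(0.93, [0.4746, -0.0383, 0.0132])]
green_stone [(0.7, [0.4456, -0.0861, 0.0344]), (0.43, [0.4706, -0.0383, 0.011])]
grey_stone [(0.8, [0.4615, -0.0089, 0.0307])]
lid_a [(0.97, [0.4555, 0.1544, 0.038]), (0.82, [0.6192, 0.1214, 0.0395]), (0.75, [0.5988, -0.0437, 0.0389])]
lid_a_grip [(0.89, [0.6134, 0.1265, 0.0369]), (0.64, [0.4114, 0.305, 0.0646]), (0.4, [0.456, 0.1527, 0.0336])]
```

View pics/w11.png

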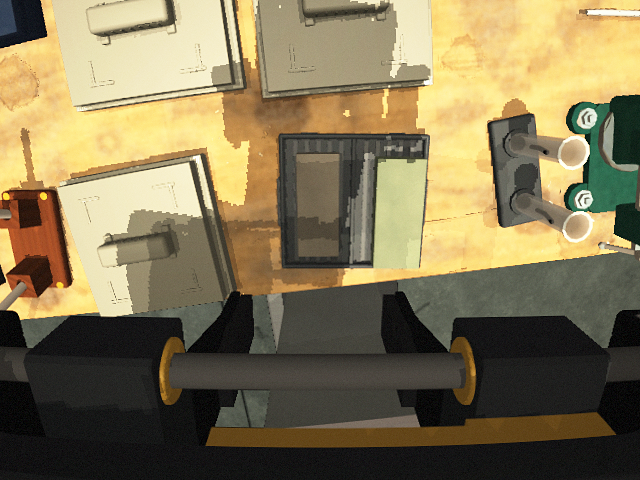

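```bash
python3 - <<'E'
from h import *
f=shot("wrist"); c=ortho(f,.036,.36,.56,-.145,.055,.00033)
cv2.imwrite("pics/cs2.png",cv2.resize(f["color"][110:290,260:450,::-1],None,fx=3,fy=3,interpolation=cv2.INTER_CUBIC))
g=shot("scene"); cv2.imwrite("pics/sc2.png",cv2.resize(g["color"][240:340,220:360,::-1],None,fx=5,fy=5,interpolation=cv2.INTER_CUBIC))
E
```

```text
(no output)
```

View pics/cs2.png

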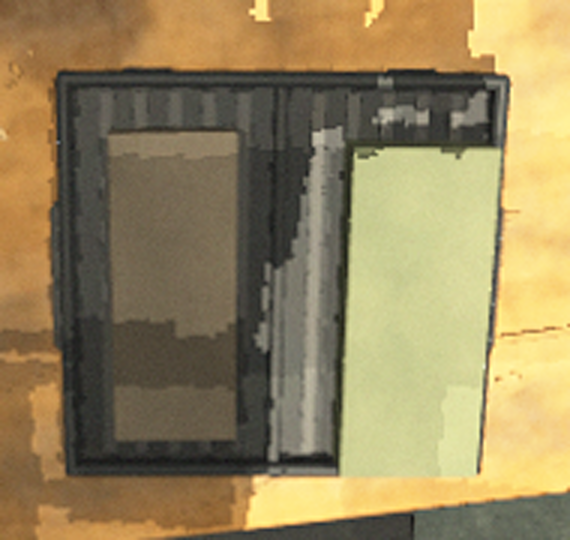

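View pics/sc2.png

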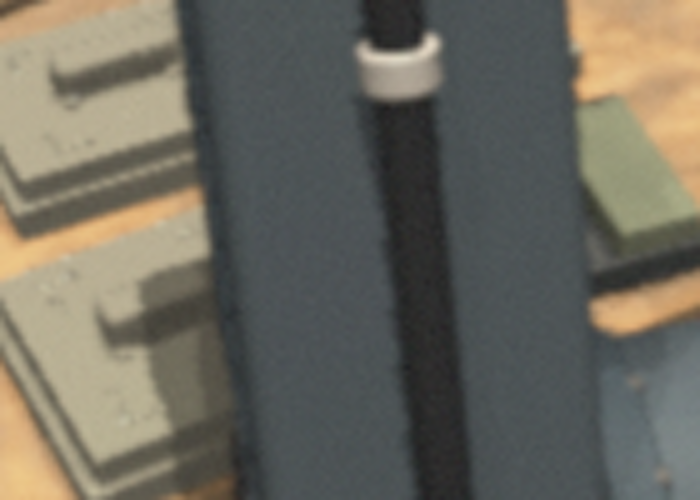

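```bash
python3 - <<'E'
from h import *
f=shot("wrist"); st()
uv=[(260+350/3,110+147/3),(260+501/3,110+147/3),(260+478/3,110+474/3),(260+339/3,110+476/3)]
a=np.radians(-7)
for z in (.03,.036,.044,.05):
    P=onz(f,uv,z)[:,:2]; e=[np.linalg.norm(P[i]-P[(i+1)%4]) for i in range(4)]
    print(z,np.round(P,4).tolist(),P.mean(0),np.round(e,4), np.degrees(np.arctan2(*(P[0]-P[3])[::-1])),np.degrees(np.arctan2(*(P[1]-P[2])[::-1])))
uv=[(260+57/3,110+72/3),(260+509/3,110+74/3),(260+68/3,110+475/3)]
P=onz(f,uv,.022)[:,:2];print(P,np.linalg.norm(P[0]-P[1]),np.linalg.norm(P[0]-P[2]),(P[1]+P[2])/2)
E
```

```text
t 17.52 p [ 0.4612 -0.0079  0.2544] R [[-0.122, -0.993, -0.001], [-0.993, 0.122, 0.0], [-0.0, 0.001, -1.0]] F [-0.2 -0.5  0.2] w 0.0565 j [-0.26   0.263  1.787  0.     1.091  1.433]
0.03 [[0.4966, -0.0688], [0.4912, -0.1158], [0.3831, -0.1031], [0.3882, -0.0563]] [ 0.4397748  -0.08600083] [0.0473 0.1089 0.0471 0.1091] -6.577664165960435 -6.704535896123877
0.036 [[0.4973, -0.068], [0.492, -0.1143], [0.3856, -0.1018], [0.3907, -0.0557]] [ 0.44139049 -0.08495555] [0.0466 0.1072 0.0463 0.1074] -6.577664165960437 -6.704535896123871
0.044 [[0.4983, -0.067], [0.4931, -0.1123], [0.3889, -0.1], [0.3939, -0.055]] [ 0.44354474 -0.08356185] [0.0456 0.1049 0.0454 0.1051] -6.577664165960434 -6.704535896123874
0.05 [[0.499, -0.0662], [0.4939, -0.1108], [0.3914, -0.0987], [0.3963, -0.0544]] [ 0.44516042 -0.08251657] [0.0448 0.1032 0.0446 0.1034] -6.577664165960435 -6.704535896123863
[[ 0.52985419  0.01871026]
 [ 0.51255886 -0.12155706]
 [ 0.39683068  0.03493944]] 0.1413295769174705 0.13400984990680526 [ 0.45469477 -0.04330881]
```

```bash
python3 - <<'E'
from h import *
print(mv((.4418,-.0845,.026),Rz(-97)))
E
```

```text
([78.4, 9.7, 228.4], [0.0007, 0.0001, -0.0001])
```

Call:
drive_tool --pt "40 5 40 0 0 0 0.4" --pt "78 10 100 0 0 0 0.4" --pt "78 10 150 0 0 0 0.4" --pt "78 10 200 0 0 0 0.4" --pt "78 10 222 0 0 0 0.4" --pt "78 10 228 0 0 0 0.4" --pt "78 10 228 0 0 0 0.4" --pt "78 10 228 0 0 0 -0.3" --pt "78 10 228 0 0 0 -0.3" --pt "78 10 228 0 0 0 -0.3" --pt "78 10 228 0 0 0 -0.3"

```text
time_s: 18.9
position: [0.4427, -0.0843, 0.0278]
tool_rot: [-0.663, 0.749, -0.001, 0.001]
wrist_force: [0.3, 1.3, 7.4]
gripper_width: 0.0455
```

```bash
python3 c.py w12;python3 -c "
from h import *
print(mv((.4515,-.0755,.026),Rz(-97)))"
```

```text
t 18.9 p [ 0.4427 -0.0843  0.0278] R [[-0.122, -0.993, 0.003], [-0.993, 0.122, -0.001], [0.001, -0.003, -1.0]] F [0.3 1.3 7.4] w 0.0455 j [-4.370e-01  6.700e-01  2.014e+00  1.000e-03  4.550e-01  1.255e+00]
([-9.8, -7.7, 1.9], [-0.0026, -0.0005, -0.0003])
```

View pics/w12.png

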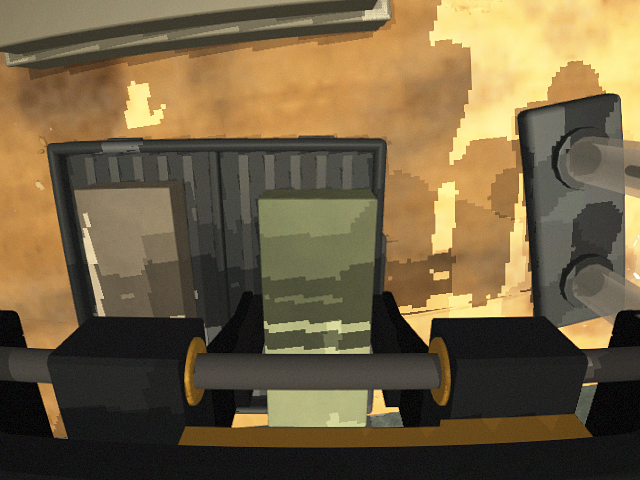

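Call:
drive_tool --pt "0 0 -8 0 0 0 -0.3" --pt "0 0 -12 0 0 0 -0.3" --pt "-5 -4 -12 0 0 0 -0.3" --pt "-10 -8 -12 0 0 0 -0.3" --pt "-10 -8 -12 0 0 0 -0.3" --pt "-10 -8 -12 0 0 0 -0.3"

```text
time_s: 19.7
position: [0.451, -0.075, 0.0387]
tool_rot: [-0.663, 0.749, 0.0, -0.0]
wrist_force: [0.8, 0.2, -2.5]
gripper_width: 0.0459
```

```bash
cat > rel.py <<'E'
from h import *
import sys
f=shot("wrist",sys.argv[1]); st()
E
python3 rel.py w13
```

```text
t 19.75 p [ 0.4509 -0.0751  0.0387] R [[-0.122, -0.993, -0.0], [-0.993, 0.122, 0.0], [-0.0, 0.0, -1.0]] F [ 1.  -0.4 -2.3] w 0.0458 j [-0.41   0.649  1.992  0.     0.501  1.282]
```

View pics/w13.png

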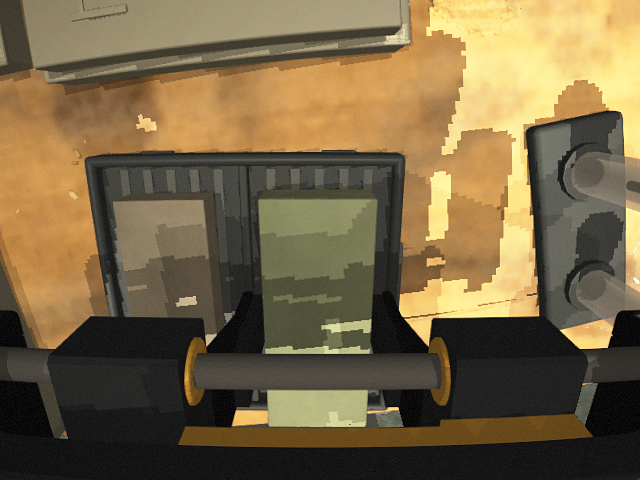

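Call:
drive_tool --pt "0 -3 4 0 0 0 -0.3" --pt "0 -3 8 0 0 0 -0.3" --pt "0 -3 11 0 0 0 -0.3" --pt "0 -3 11 0 0 0 -0.3" --pt "0 -3 11 0 0 0 -0.3"

```text
time_s: 20.38
position: [0.454, -0.0756, 0.0279]
tool_rot: [-0.663, 0.749, -0.0, 0.0]
wrist_force: [-0.7, 0.1, 0.3]
gripper_width: 0.0458
```

Call:
drive_tool --pt "0 0 0.5 0 0 0 0.25" --pt "0 0 0.5 0 0 0 0.25" --pt "0 0 0.5 0 0 0 0.25" --pt "0 0 -10 0 0 0 0.25" --pt "0 0 -60 0 0 0 0.25" --pt "0 0 -120 0 0 0 0.3" --pt "-20 20 -180 0 0 0 0.3" --pt "-40 20 -230 0 0 0 0.3" --pt "-40 20 -230 0 0 0 0.3" --pt "-40 20 -230 0 0 0 0.3" --pt "-40 20 -230 0 0 0 0.3"

```text
time_s: 21.75
position: [0.4379, -0.0334, 0.2565]
tool_rot: [-0.662, 0.749, 0.001, -0.001]
wrist_force: [1.1, -0.8, -0.4]
gripper_width: 0.0565
```

```bash
cat > chk.py <<'E'
from h import *
import sys
f=shot("wrist",sys.argv[1]); st()
c=ortho(f,.022,.36,.54,-.135,.045,.0003); cv2.imwrite("pics/"+sys.argv[1]+"o.png",c)
E
python3 chk.py w14
```

```text
t 21.8 p [ 0.4381 -0.0335  0.2565] R [[-0.123, -0.992, -0.003], [-0.992, 0.123, 0.001], [-0.001, 0.003, -1.0]] F [ 0.1  1.5 -0.1] w 0.0568 j [-0.332  0.23   1.83  -0.     1.085  1.362]
```

View pics/w14.png

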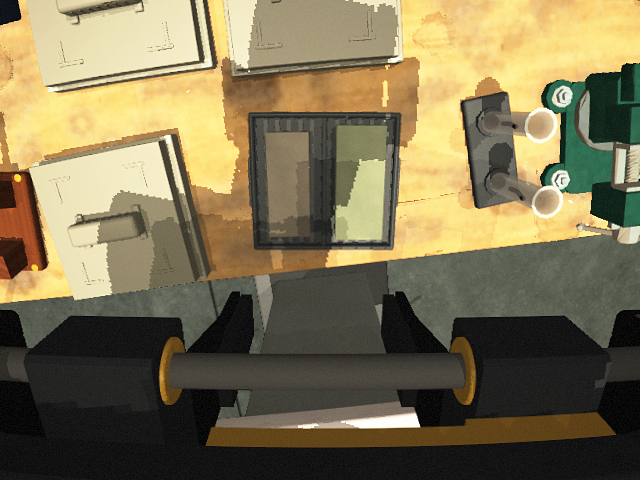

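View pics/w14o.png

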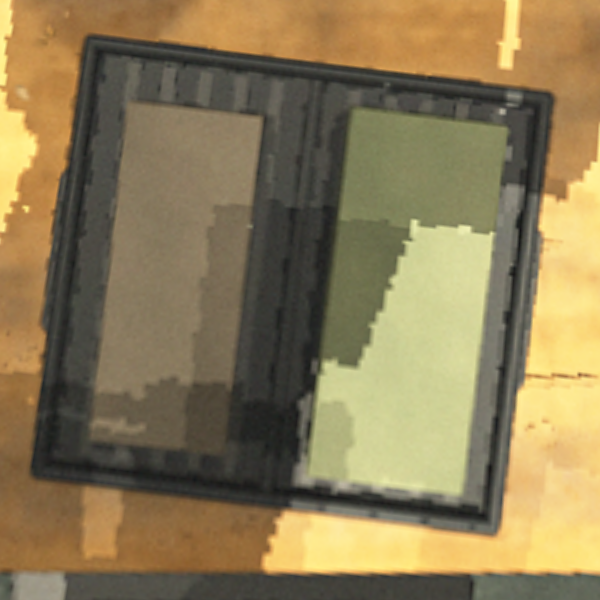

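```bash
python3 - <<'E'
from tri import *
f=shot("wrist")
c1=ortho(f,.038,.36,.55,.06,.25,.0005)
g=oldw(f,[.5983,.2755,.225],[[.023,-1,.001],[-1,-.023,0],[0,-.001,-1]]); g["color"]=cv2.imread("pics/w9.png")[:,:,::-1]
c2=ortho(g,.038,.53,.72,.02,.21,.0005)
t=shot("top")
c3=[ortho(t,.038,x-.095,x+.095,y-.095,y+.095,.0005) for x,y in [(.455,.155),(.625,.115),(.625,-.05)]]
cv2.imwrite("pics/lids.png",np.vstack([np.hstack([c1,c2]),np.hstack(c3[1:])])[:760])
E
python3 -c "
import cv2;a=cv2.imread('pics/lids.png');print(a.shape);cv2.imwrite('pics/lidA.png',cv2.resize(a[:380],(800,400)));cv2.imwrite('pics/lidB.png',cv2.resize(a[380:],(800,400)))"
```

```text
(760, 760, 3)
```

View pics/lidA.png

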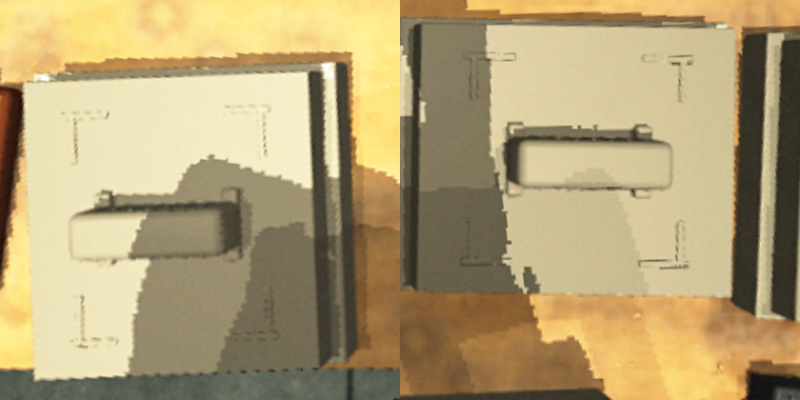

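View pics/lidB.png

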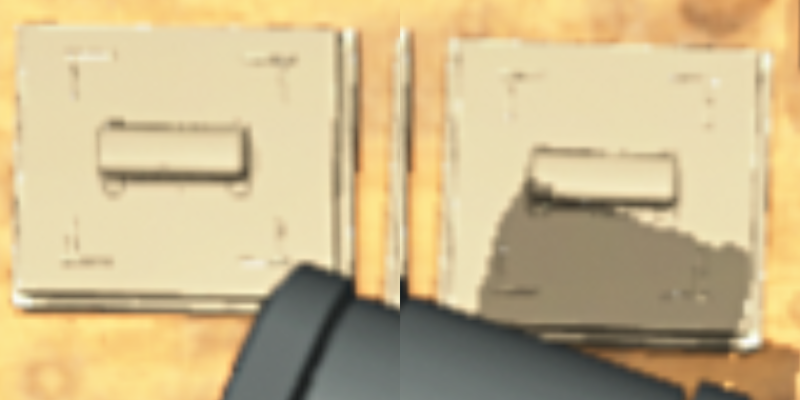

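```bash
python3 - <<'E'
from h import *
print(mv((.62,-.06,.26),Rz(-2)))
E
```

```text
([4.0, -183.5, -3.9], [0.0015, 0.0026, -1.6588])
```

Call:
drive_tool --pt "0 -20 -4 0 0 -0.18 0.5" --pt "0 -40 -4 0 0 -0.36 0.5" --pt "0 -60 -4 0 0 -0.54 0.5" --pt "0 -80 -4 0 0 -0.72 0.5" --pt "0 -100 -4 0 0 -0.9 0.5" --pt "0 -120 -4 0 0 -1.08 0.5" --pt "0 -140 -4 0 0 -1.26 0.5" --pt "0 -160 -4 0 0 -1.44 0.5" --pt "4 -184 -4 0.0015 0.0026 -1.62 0.5" --pt "4 -184 -4 0.0015 0.0026 -1.659 0.5" --pt "4 -184 -4 0.0015 0.0026 -1.659 0.5" --pt "4 -184 -4 0.0015 0.0026 -1.659 0.5"

```text
time_s: 23.4
position: [0.6207, -0.0599, 0.2612]
tool_rot: [1.0, -0.017, 0.001, 0.0]
wrist_force: [0.0, -0.6, 0.6]
gripper_width: 0.0656
```

```bash
python3 c.py w15 lid_a_grip lid_a case_1 green_stone grey_stone
```

```text
t 23.4 p [ 0.6207 -0.0599  0.2612] R [[0.999, -0.035, 0.001], [-0.035, -0.999, -0.001], [0.001, 0.001, -1.0]] F [ 0.  -0.6  0.6] w 0.0656 j [-0.275  0.486  1.393 -0.     1.261 -0.24 ]
lid_a_grip [(0.81, [0.6369, 0.0846, 0.0379]), (0.71, [0.4623, -0.0363, 0.0155]), (0.18, [0.6304, -0.0419, 0.0387])]
lid_a [(0.89, [0.4457, 0.1112, 0.0407]), (0.78, [0.6314, -0.0409, 0.0434]), (0.64, [0.6432, 0.0837, 0.0418])]
case_1 [(0.68, [0.464, -0.0357, 0.0146])]
green_stone [(0.77, [0.4571, -0.0756, 0.0331])]
grey_stone [(0.78, [0.4638, -0.0029, 0.0309])]
```

View pics/w15.png

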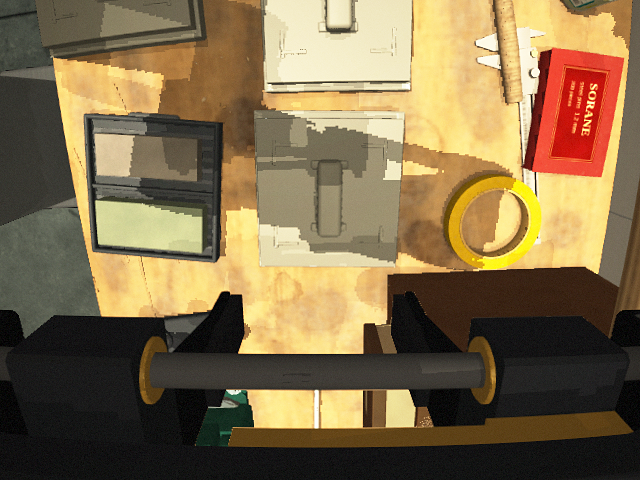

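```bash
python3 - <<'E'
from h import *
f=shot("wrist"); st()
P=onz(f,[(319,161),(339,161),(340,235),(317,235)],.058)[:,:2]; print(np.round(P,4).tolist(),P.mean(0))
P=onz(f,[(255,111),(404,112),(398,266),(258,266)],.034)[:,:2]; print(np.round(P,4).tolist(),P.mean(0),[np.linalg.norm(P[i]-P[(i+1)%4]) for i in range(4)],np.degrees(np.arctan2(*(P[1]-P[0])[::-1])),np.degrees(np.arctan2(*(P[0]-P[3])))) 
P=onz(f,[(84,115),(222,123),(216,262),(93,249)],.022)[:,:2]; print(np.round(P,4).tolist(),P.mean(0),[np.linalg.norm(P[i]-P[(i+1)%4]) for i in range(4)])
for z in (.038,.058): cv2.imwrite("pics/o%d.png"%(z*1000),ortho(f,z,.54,.72,-.14,.04,.0003))
print(np.round(onz(f,[(388,287),(390,330)],.12),3).tolist())
E
```

```text
t 23.75 p [ 0.6211 -0.0598  0.2622] R [[0.999, -0.034, 0.003], [-0.034, -0.999, -0.001], [0.003, 0.001, -1.0]] F [ 0.  -0.1 -0.4] w 0.065 j [-0.275  0.485  1.392 -0.     1.261 -0.241]
[[0.6241, -0.0168], [0.6417, -0.0174], [0.6413, -0.0855], [0.62, -0.0847]] [ 0.63176467 -0.05110026]
[[0.5674, 0.0282], [0.7035, 0.0228], [0.701, -0.1276], [0.5588, -0.1224]] [ 0.63266439 -0.04976597] [np.float64(0.13620883702329847), np.float64(0.1504331766661283), np.float64(0.1422990956971841), np.float64(0.1508704363793306)] -2.260362417278473 3.2583617987079614
[[0.3981, 0.0344], [0.5334, 0.0188], [0.513, -0.121], [0.3817, -0.1021]] [ 0.45656243 -0.04247483] [np.float64(0.13626821039554635), np.float64(0.14122413842475823), np.float64(0.13270122904036008), np.float64(0.13743998987543735)]
[[0.676, -0.112, 0.12], [0.679, -0.152, 0.12]]
```

View pics/o38.png

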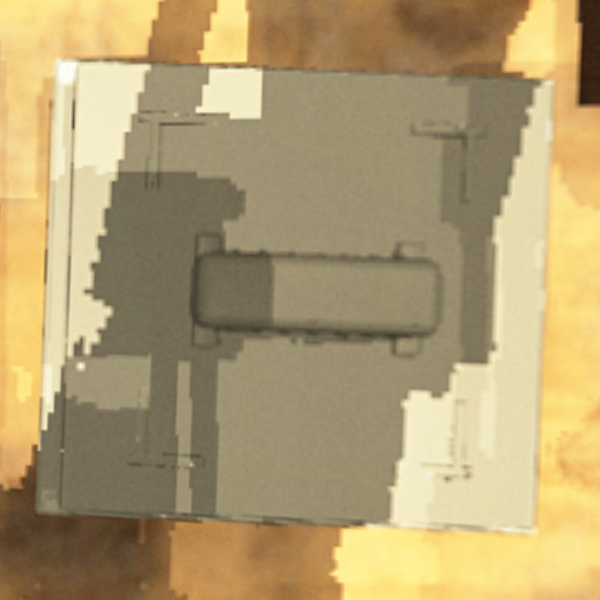

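View pics/o58.png

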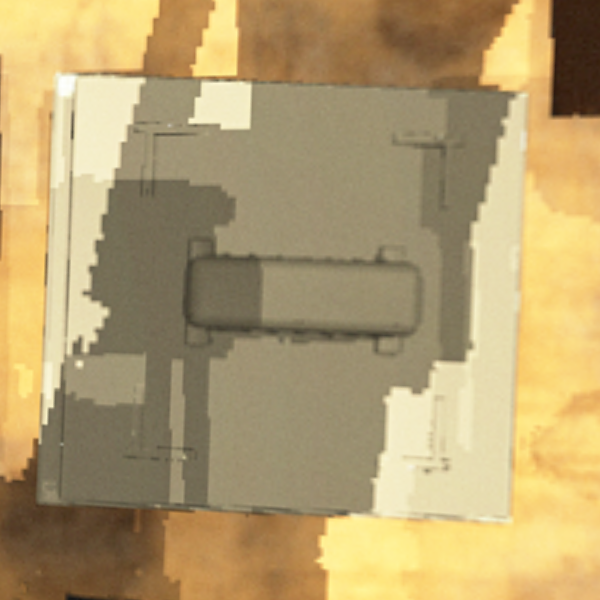

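```bash
python3 - <<'E'
from h import *
st();print(mv((.6315,-.0509,.0415),Rz(-2)))
E
```

```text
t 23.75 p [ 0.6211 -0.0598  0.2622] R [[0.999, -0.034, 0.003], [-0.034, -0.999, -0.001], [0.003, 0.001, -1.0]] F [ 0.  -0.1 -0.4] w 0.065 j [-0.275  0.485  1.392 -0.     1.261 -0.241]
([9.3, -9.4, 220.7], [0.001, -0.0033, 0.0009])
```

Call:
drive_tool --pt "9 -9 50 0 -0.003 0 0.3" --pt "9 -9 110 0 -0.003 0 0.2" --pt "9 -9 170 0 -0.003 0 0.2" --pt "9 -9 205 0 -0.003 0 0.1" --pt "9 -9 220 0 -0.003 0 0.1" --pt "9 -9 220 0 -0.003 0 0.1" --pt "9 -9 220 0 -0.003 0 -0.8" --pt "9 -9 220 0 -0.003 0 -0.8" --pt "9 -9 220 0 -0.003 0 -0.8" --pt "9 -9 220 0 -0.003 0 -0.8" --newtons 30

```text
time_s: 25.0
position: [0.6318, -0.0515, 0.0431]
tool_rot: [1.0, -0.017, 0.001, 0.001]
wrist_force: [0.3, 0.2, 3.4]
gripper_width: 0.0217
```

```bash
python3 c.py w16
```

```text
t 25.0 p [ 0.6318 -0.0515  0.0431] R [[0.999, -0.034, 0.002], [-0.034, -0.999, -0.001], [0.002, 0.001, -1.0]] F [0.3 0.2 3.4] w 0.0217 j [-2.570e-01  7.710e-01  1.536e+00 -1.000e-03  8.330e-01 -2.220e-01]
```

View pics/w16.png

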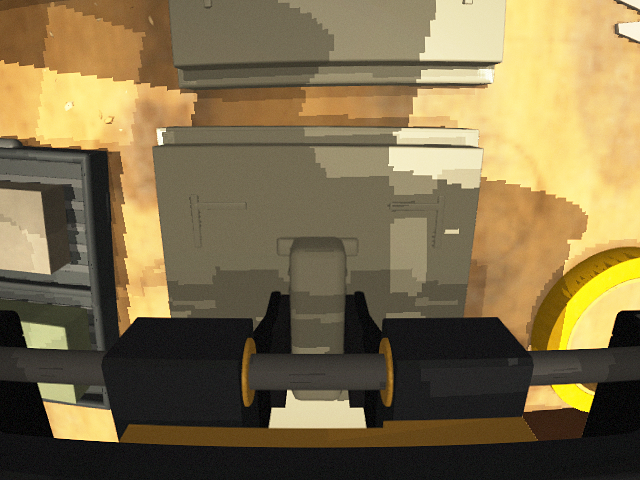

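```bash
python3 - <<'E'
from h import *
f=shot("wrist");st()
cv2.imwrite("pics/w16z.png",cv2.resize(f["color"][120:420,0:180,::-1],None,fx=2,fy=2,interpolation=cv2.INTER_CUBIC))
from tri import *
g=oldw(f,[.6207,-.0599,.2612],[[.999,-.035,.001],[-.035,-.999,-.001],[.001,.001,-1]]); g["color"]=cv2.imread("pics/w15.png")[:,:,::-1]
cv2.imwrite("pics/w15o.png",ortho(g,.022,.36,.56,-.145,.055,.000333))
E
```

```text
t 25.1 p [ 0.6318 -0.0515  0.043 ] R [[0.999, -0.034, 0.002], [-0.034, -0.999, -0.001], [0.002, 0.001, -1.0]] F [-0.6 -0.1  6.3] w 0.0219 j [-2.570e-01  7.710e-01  1.536e+00 -1.000e-03  8.330e-01 -2.220e-01]
```

View pics/w16z.png

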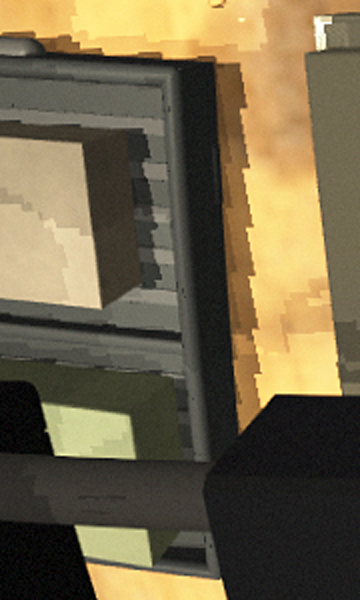

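View pics/w15o.png

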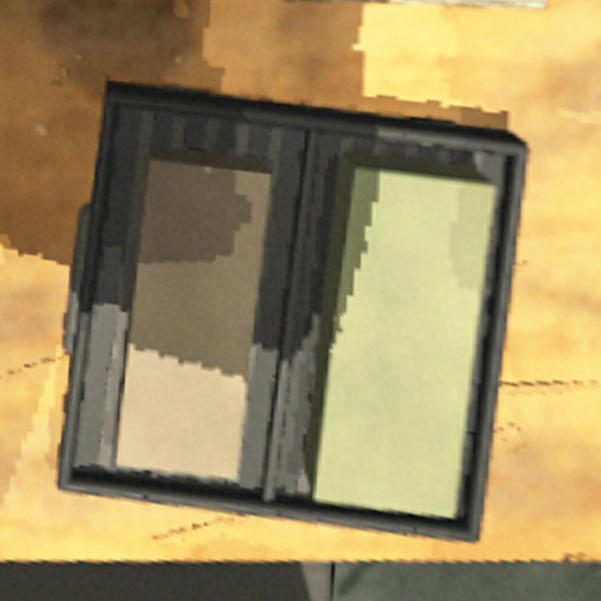

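```bash
python3 - <<'E'
from h import *
f=shot("wrist")
P=onz(f,[(91,155),(108,405)],.0215)[:,:2]; print(P,np.linalg.norm(P[0]-P[1]),np.degrees(np.arctan2(*(P[0]-P[1]))))
a=np.radians(-6.9); x=np.array([np.cos(a),np.sin(a)]); y=np.array([-np.sin(a),np.cos(a)])
print(P[0]-.067*x-.0705*y, P.mean(0)-.067*x)
print(mv((.4545,-.0432,.15),Rz(-6.9)))
E
```

```text
[[ 0.53090009  0.01927578]
 [ 0.51080011 -0.11774676]] 0.1384889359191399 8.345258353065518
[ 0.4559157  -0.04266444] [ 0.45433536 -0.04118632]
([-177.3, -2.1, -107.3], [0.0011, -0.0017, 0.0861])
```

Call:
drive_tool --pt "0 0 -20 0 0 0 -0.8" --pt "0 0 -60 0 0 0 -0.8" --pt "-30 0 -107 0 0 0.01 -0.8" --pt "-80 -1 -107 0 0 0.03 -0.8" --pt "-130 -1 -107 0 0 0.06 -0.8" --pt "-177 -2 -107 0.001 -0.0015 0.086 -0.8" --pt "-177 -2 -80 0.001 -0.0015 0.086 -0.8" --pt "-177 -2 -45 0.001 -0.0015 0.086 -0.8" --pt "-177 -2 -37 0.001 -0.0015 0.086 -0.8" --pt "-177 -2 -37 0.001 -0.0015 0.086 -0.8" --pt "-177 -2 -37 0.001 -0.0015 0.086 -0.8"

```text
time_s: 26.52
position: [0.4551, -0.0435, 0.0799]
tool_rot: [0.998, -0.06, 0.0, 0.0]
wrist_force: [0.7, 0.9, -1.3]
gripper_width: 0.0214
```

```bash
python3 c.py w17; python3 -c "
from h import *
print(mv((.4547,-.0433,.057),Rz(-6.9)))"
```

```text
t 26.52 p [ 0.4551 -0.0435  0.0799] R [[0.993, -0.12, 0.0], [-0.12, -0.993, -0.0], [0.001, 0.0, -1.0]] F [ 0.7  0.9 -1.3] w 0.0214 j [-3.400e-01  5.610e-01  1.971e+00 -1.000e-03  6.080e-01 -2.200e-01]
([-0.5, -0.2, 23.0], [0.0005, -0.0007, 0.0006])
```

View pics/w17.png

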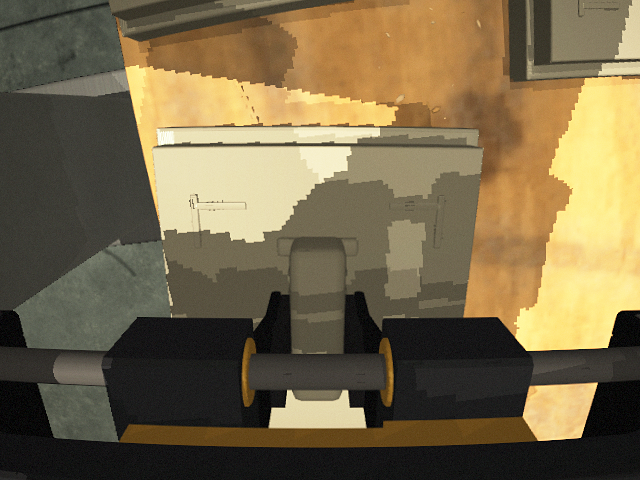

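Call:
drive_tool --pt "0 0 8 0 0 0 -0.8" --pt "0 0 13 0 0 0 -0.8" --pt "0 0 16 0 0 0 -0.8" --pt "0 0 18 0 0 0 -0.8" --pt "0 0 18 0 0 0 -0.8"

```text
time_s: 27.2
position: [0.4542, -0.0433, 0.0608]
tool_rot: [0.998, -0.06, -0.001, -0.0]
wrist_force: [0.8, -1.0, -1.7]
gripper_width: 0.0218
```

Call:
drive_tool --pt "0 0 3 0 0 0 -0.8" --pt "0 0 6 0 0 0 -0.8" --pt "0 0 8 0 0 0 -0.8" --pt "0 0 10 0 0 0 -0.8" --pt "0 0 12 0 0 0 -0.8" --pt "0 0 13 0 0 0 -0.8" --newtons 50

```text
time_s: 27.95
position: [0.454, -0.0431, 0.0476]
tool_rot: [0.998, -0.06, -0.001, -0.0]
wrist_force: [0.8, 2.3, -2.3]
gripper_width: 0.0213
```

Call:
drive_tool --pt "0 0 1.5 0 0 0 -0.8" --pt "0 0 3 0 0 0 -0.8" --pt "0 0 4 0 0 0 -0.8" --pt "0 0 4 0 0 0 -0.8"

```text
time_s: 28.45
position: [0.4539, -0.043, 0.0468]
tool_rot: [0.998, -0.06, -0.0, 0.0]
wrist_force: [-5.7, 2.8, 31.0]
gripper_width: 0.0214
```

Call:
drive_tool --pt "0 0 -4 0 0 0 -0.8" --pt "0 0 -4 0 0 0 0" --pt "0 0 -4 0 0 0 0" --pt "0 0 -4 0 0 0 0" --pt "0 0 -30 0 0 0 0" --pt "0 0 -90 0 0 0 0" --pt "0 0 -150 0 0 0 0" --pt "0 0 -200 0 0 0 0" --pt "0 0 -200 0 0 0 0" --pt "0 0 -200 0 0 0 0" --newtons 20

```text
time_s: 29.7
position: [0.4537, -0.0431, 0.2433]
tool_rot: [0.998, -0.06, -0.001, -0.0]
wrist_force: [-0.2, 0.9, -0.1]
gripper_width: 0.0433
```

```bash
python3 c.py w18 lid_a rod_1; python3 -c "
from h import *
t=shot('top');cv2.imwrite('pics/t3.png',cv2.resize(t['color'][140:330,120:520,::-1],(800,380),interpolation=cv2.INTER_CUBIC))"
```

```text
t 29.7 p [ 0.4537 -0.0431  0.2433] R [[0.993, -0.12, -0.003], [-0.12, -0.993, 0.001], [-0.003, -0.0, -1.0]] F [-0.2  0.9 -0.1] w 0.0433 j [-0.341  0.272  1.813 -0.     1.06  -0.22 ]
lid_a [(0.95, [0.6356, 0.0818, 0.0394]), (0.79, [0.4398, 0.1094, 0.0379]), (0.66, [0.4533, -0.032, 0.0477])]
rod_1 []
```

View pics/w18.png

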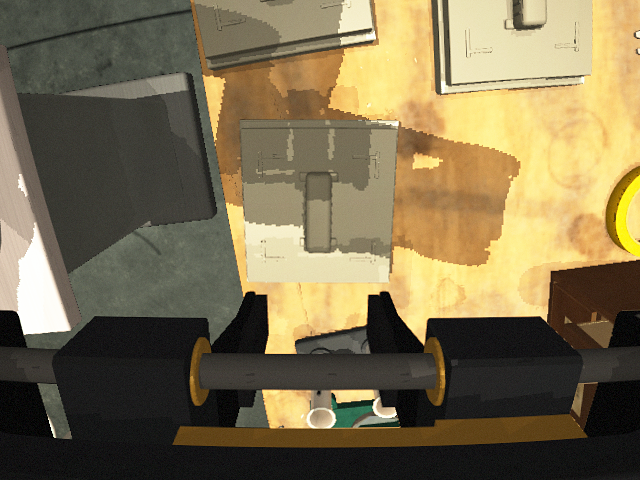

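View pics/t3.png

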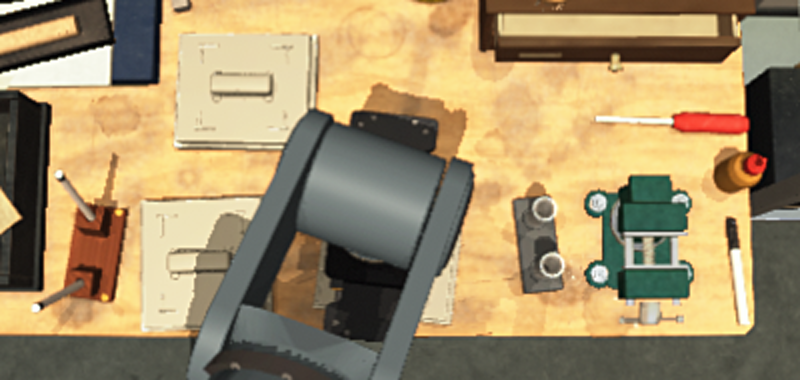

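```bash
python3 -c "
from h import *
print(mv((.40,.12,.3),Rz(-90)))"
```

```text
([-73.0, -155.5, -57.1], [0.0032, 0.0051, 1.4507])
```

Call:
drive_tool --pt "0 0 -20 0 0 0.15 0" --pt "-10 -20 -40 0 0 0.33 0" --pt "-20 -40 -57 0 0 0.51 0" --pt "-30 -60 -57 0 0 0.69 0" --pt "-40 -80 -57 0 0 0.87 0" --pt "-50 -105 -57 0 0 1.05 0" --pt "-60 -130 -57 0 0 1.23 0" --pt "-73 -155 -57 0 0 1.4 0" --pt "-73 -155 -57 0.003 0.005 1.45 0" --pt "-73 -155 -57 0.003 0.005 1.45 0" --pt "-73 -155 -57 0.003 0.005 1.45 0"

```text
time_s: 31.28
position: [0.4006, 0.1191, 0.3005]
tool_rot: [0.708, -0.707, 0.001, -0.0]
wrist_force: [-0.5, -0.7, 0.4]
gripper_width: 0.0435
```

```bash
python3 - <<'E'
from h import *
st(); f=shot("wrist"); f=shot("wrist"); f=shot("wrist","w19"); s=st(); np.savez("w19.npz",p=s["position"],q=s["tool_rot"]); print(find(f,"rod_1"))
E
```

```text
t 31.27 p [0.4006 0.1191 0.3005] R [[0.001, -1.0, 0.002], [-1.0, -0.001, -0.001], [0.001, -0.002, -1.0]] F [-0.5 -0.7  0.4] w 0.0435 j [ 0.021  0.137  1.812 -0.002  1.19   1.592]
t 31.43 p [0.4008 0.119  0.3009] R [[0.0, -1.0, 0.003], [-1.0, -0.0, -0.001], [0.001, -0.003, -1.0]] F [0.4 0.1 0.2] w 0.0435 j [ 0.021  0.137  1.811 -0.002  1.19   1.592]
[(0.88, [0.5114, 0.2946, 0.1306]), (0.57, [0.3981, 0.3037, 0.1294])]
```

View pics/w19.png

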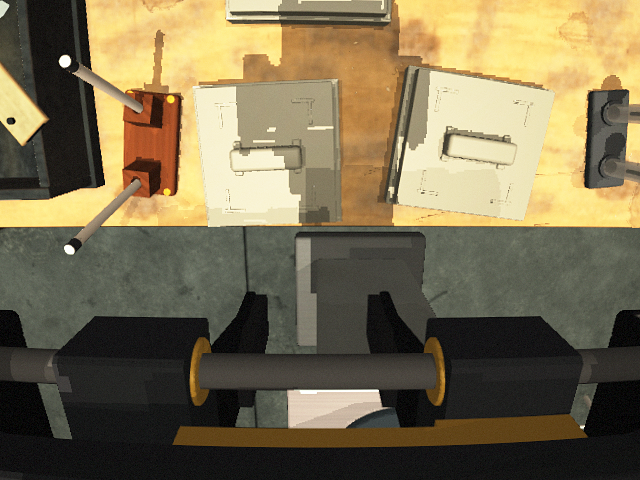

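Call:
drive_tool --pt "-60 0 0 0 0 0 0" --pt "-120 0 0 0 0 0 0" --pt "-170 0 0 0 0 0 0" --pt "-170 0 0 0 0 0 0" --pt "-170 0 0 0 0 0 0"

```text
time_s: 32.1
position: [0.4003, 0.2888, 0.3006]
tool_rot: [0.708, -0.707, 0.002, -0.0]
wrist_force: [-0.2, 0.3, -0.2]
gripper_width: 0.0438
```

```bash
python3 - <<'E'
from h import *
f=shot("wrist"); f=shot("wrist"); f=shot("wrist","w20"); s=st(); np.savez("w20.npz",p=s["position"],q=s["tool_rot"])
cv2.imwrite("pics/w20z.png",cv2.resize(f["color"][0:300,200:460,::-1],None,fx=2,fy=2,interpolation=cv2.INTER_CUBIC))
g=cv2.imread("pics/w19.png"); cv2.imwrite("pics/w19z.png",cv2.resize(g[40:265,40:200],None,fx=2.6,fy=2.6,interpolation=cv2.INTER_CUBIC))
E
```

```text
t 32.25 p [0.4007 0.288  0.3009] R [[-0.001, -1.0, 0.003], [-1.0, 0.001, -0.002], [0.002, -0.003, -1.0]] F [-0.5 -0.   0.5] w 0.0435 j [ 0.398  0.255  1.652 -0.003  1.232  1.971]
```

View pics/w20z.png

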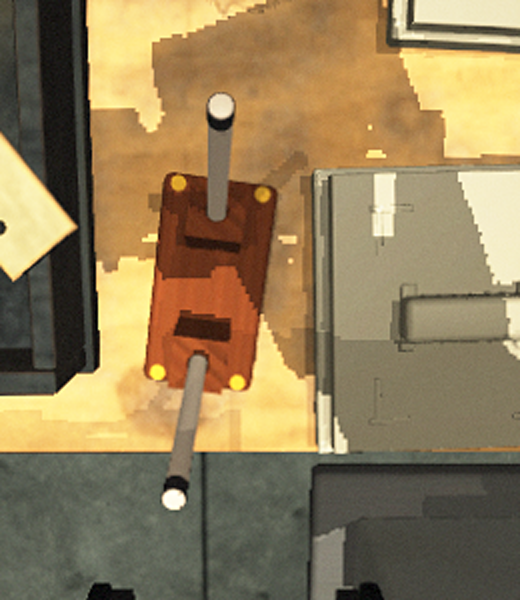

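View pics/w19z.png

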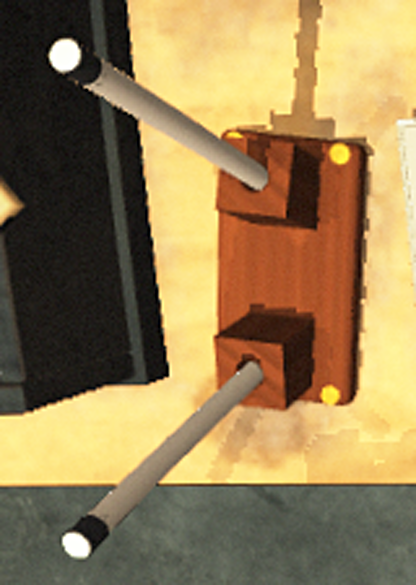

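```bash
cat > rods.py <<'E'
from tri import *
f=shot("wrist")
def fr(n):
    d=np.load(n+".npz"); return oldw(f,d["p"],R.from_quat(d["q"]).as_matrix())
A,B=fr("w19"),fr("w20")
for nm,a,b in [("far",[(65,61.5),(140.8,110.4)],[(310.5,53),(308,108.5)]),("near",[(69.6,249.2),(137.3,182.3)],[(287,249),(299,180)])]:
    ta,da=ray(A,a); tb,db=ray(B,b)
    na=np.cross(da[0],da[1]); nb=np.cross(db[0],db[1]); d=np.cross(na,nb); d/=np.linalg.norm(d); d*=np.sign(d[2])
    top,e=tri([(A,a[0]),(B,b[0])])
    ent,e2=tri([(A,a[1]),(B,b[1])])
    d2=(top-ent)/np.linalg.norm(top-ent)
    print(nm,"axis",np.round(d,4),"lean",np.degrees(np.arccos(d[2])),"top",np.round(top,4),e,"entry",np.round(ent,4),e2,"axis2",np.round(d2,4),"len",np.linalg.norm(top-ent), "bottom",np.round(top-.16*d,4))
E
python3 rods.py
```

```text
far axis [ 0.2355 -0.0314  0.9714] lean 13.74654952276006 top [0.5235 0.2913 0.1727] [[-0.0, -0.1], [0.0, 0.2]] entry [0.4904 0.2957 0.0383] [[0.0, 0.4], [-0.0, -0.4]] axis2 [ 0.2386 -0.0317  0.9706] len 0.1385084796809522 bottom [0.4858 0.2963 0.0173]
near axis [-0.2327  0.031   0.972 ] lean 13.578546538249851 top [0.3876 0.3097 0.1721] [[0.0, -0.1], [0.0, 0.1]] entry [0.419  0.3053 0.0432] [[-0.0, -0.5], [0.0, 0.5]] axis2 [-0.2369  0.0325  0.971 ] len 0.13269953071342291 bottom [0.4248 0.3047 0.0165]
```

```bash
cat >> h.py <<'E'
def Rax(ax,xd):
    z=-np.array(ax)/np.linalg.norm(ax); x=np.array(xd,float); x-=z*(x@z); x/=np.linalg.norm(x); return np.stack([x,np.cross(z,x),z],1)
E
cat > far.py <<'E'
from h import *
ax=np.array([.2345,-.0314,.9716]); ax/=np.linalg.norm(ax); b=np.array([.4858,.2963,.0173])
Rm=Rax(ax,[-.1,-1,0])
st()
for s in (.24,.113): print(s,b+s*ax,mv(b+s*ax,Rm))
E
python3 far.py
```

```text
t 32.3 p [0.4007 0.2881 0.3009] R [[-0.001, -1.0, 0.004], [-1.0, 0.001, -0.002], [0.002, -0.004, -1.0]] F [-0.8 -0.3 -0. ] w 0.0436 j [ 0.398  0.255  1.652 -0.003  1.232  1.971]
0.24 [0.54208048 0.28876394 0.25048601] ([-0.9, -141.2, 50.9], [-0.2418, -0.0211, 0.0988])
0.113 [0.51229873 0.29275177 0.12709175] ([-5.1, -110.9, 174.2], [-0.2418, -0.0211, 0.0988])
```

Call:
drive_tool --pt "0 -40 -10 -0.06 0 0.02 0" --pt "0 -80 -10 -0.13 -0.01 0.05 0" --pt "0 -120 0 -0.19 -0.015 0.08 0" --pt "-1 -141 30 -0.242 -0.021 0.099 0" --pt "-1 -141 51 -0.242 -0.021 0.099 0" --pt "-1 -141 51 -0.242 -0.021 0.099 0" --pt "-1 -141 51 -0.242 -0.021 0.099 0"

```text
time_s: 33.17
position: [0.5421, 0.29, 0.2515]
tool_rot: [-0.666, 0.736, 0.091, -0.076]
wrist_force: [-0.2, 0.8, 0.4]
gripper_width: 0.0436
```

```bash
python3 c.py w21; python3 far.py
```

```text
t 33.17 p [0.5421 0.29   0.2515] R [[-0.1, -0.967, -0.233], [-0.995, 0.095, 0.032], [-0.008, 0.235, -0.972]] F [-0.2  0.8  0.4] w 0.0436 j [0.263 0.577 1.276 0.092 1.509 1.918]
t 33.23 p [0.5422 0.2902 0.2519] R [[-0.1, -0.968, -0.232], [-0.995, 0.095, 0.032], [-0.009, 0.234, -0.972]] F [ 0.3 -0.1  0.5] w 0.0432 j [0.264 0.576 1.276 0.092 1.508 1.918]
0.24 [0.54208048 0.28876394 0.25048601] ([1.5, -0.4, 1.4], [-0.0022, 0.0007, 0.0017])
0.113 [0.51229873 0.29275177 0.12709175] ([1.6, -0.1, 128.4], [-0.0022, 0.0007, 0.0017])
```

View pics/w21.png

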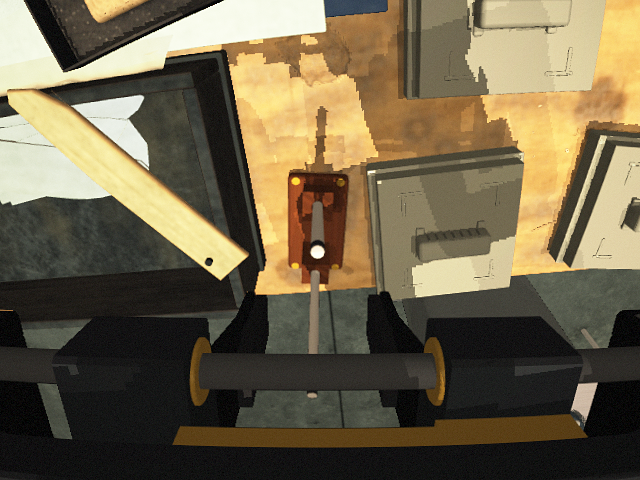

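Call:
drive_tool --pt "1 0 50 0 0 0 0" --pt "1 0 100 0 0 0 0" --pt "1 0 120 0 0 0 0" --pt "1 0 128 0 0 0 0" --pt "1 0 128 0 0 0 0" --pt "1 0 128 0 0 0 -1" --pt "1 0 128 0 0 0 -1" --pt "1 0 128 0 0 0 -1" --pt "1 0 128 0 0 0 -1" --pt "1 0 128 0 0 0 -1" --newtons 20

```text
time_s: 34.48
position: [0.5117, 0.2935, 0.1262]
tool_rot: [-0.666, 0.736, 0.091, -0.077]
wrist_force: [0.2, 0.8, 1.1]
gripper_width: 0.0087
```

```bash
python3 c.py w22; python3 far.py
```

```text
t 34.48 p [0.5117 0.2935 0.1262] R [[-0.1, -0.967, -0.234], [-0.995, 0.095, 0.032], [-0.008, 0.236, -0.972]] F [0.2 0.8 1.1] w 0.0087 j [0.281 0.683 1.458 0.102 1.222 1.905]
t 34.52 p [0.5117 0.2935 0.1261] R [[-0.1, -0.967, -0.234], [-0.995, 0.095, 0.032], [-0.008, 0.236, -0.972]] F [-0.   1.2  0.6] w 0.0084 j [0.281 0.683 1.458 0.102 1.222 1.905]
0.24 [0.54208048 0.28876394 0.25048601] ([0.6, -0.4, -128.1], [-0.0001, 0.0001, 0.0017])
0.113 [0.51229873 0.29275177 0.12709175] ([0.7, -0.4, -1.1], [-0.0001, 0.0001, 0.0017])
```

View pics/w22.png

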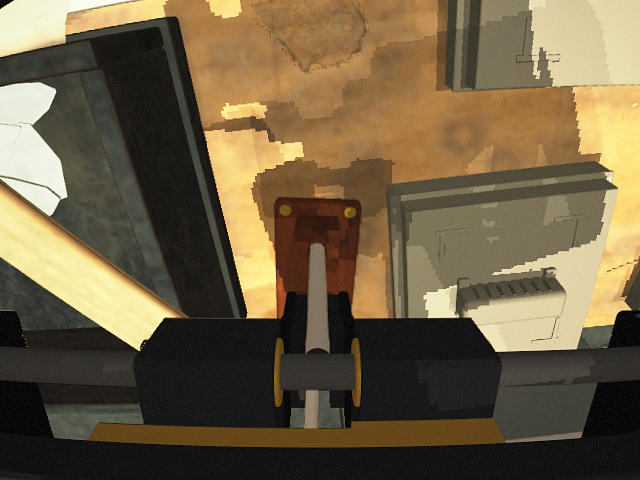

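Call:
drive_tool --pt "0 0 -10 0 0 0 -1" --pt "0 0 -25 0 0 0 -1" --pt "0 0 -45 0 0 0 -1" --pt "0 0 -80 0 0 0 -1" --pt "0 0 -120 0 0 0 -1" --pt "0 0 -150 0 0 0 -1" --pt "0 0 -150 0 0 0 -1"

```text
time_s: 35.4
position: [0.549, 0.2888, 0.2755]
tool_rot: [-0.667, 0.736, 0.089, -0.074]
wrist_force: [0.0, 0.4, -0.4]
gripper_width: 0.008
```

```bash
python3 c.py w23; python3 -c "
from h import *
print(mv((.50,-.1,.29),Rz(-90)))"
```

```text
t 35.4 p [0.549  0.2888 0.2755] R [[-0.1, -0.969, -0.227], [-0.995, 0.095, 0.033], [-0.01, 0.229, -0.973]] F [ 0.   0.4 -0.4] w 0.008 j [0.259 0.562 1.236 0.09  1.558 1.918]
([391.1, 12.9, -17.5], [0.2353, 0.0203, -0.0984])
```

View pics/w23.png

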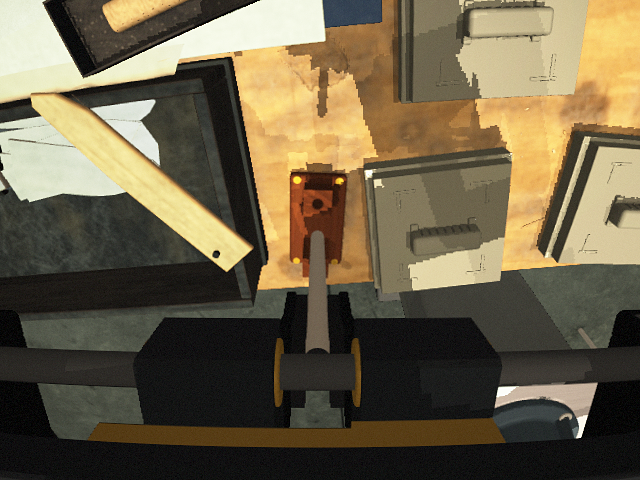

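Call:
drive_tool --pt "50 2 -10 0.04 0 -0.02 -1" --pt "100 4 -15 0.08 0.005 -0.04 -1" --pt "150 5 -17 0.12 0.01 -0.06 -1" --pt "200 7 -17 0.16 0.015 -0.08 -1" --pt "250 9 -17 0.2 0.02 -0.098 -1" --pt "300 11 -17 0.235 0.02 -0.098 -1" --pt "350 12 -17 0.235 0.02 -0.098 -1" --pt "391 13 -17 0.235 0.02 -0.098 -1" --pt "391 13 -17 0.235 0.02 -0.098 -1" --pt "391 13 -17 0.235 0.02 -0.098 -1"

```text
time_s: 36.7
position: [0.4983, -0.0989, 0.2873]
tool_rot: [-0.707, 0.707, 0.003, -0.002]
wrist_force: [0.1, 1.0, -0.4]
gripper_width: 0.0087
```

```bash
python3 - <<'E'
from h import *
f=shot("wrist"); f=shot("wrist"); f=shot("wrist","w24"); s=st(); np.savez("w24.npz",p=s["position"],q=s["tool_rot"]); print(find(f,"tube_1_floor"),find(f,"rod_1"))
E
```

```text
t 36.85 p [ 0.499  -0.0983  0.2879] R [[0.002, -1.0, -0.004], [-1.0, -0.002, 0.001], [-0.001, 0.004, -1.0]] F [ 0.5 -0.6  0.5] w 0.0086 j [-4.140e-01  2.940e-01  1.633e+00 -1.000e-03  1.219e+00  1.156e+00]
[(0.65, [0.4709, -0.2097, 0.0143])] [(0.83, [0.5032, -0.093, 0.2881]), (0.48, [0.6035, -0.3887, 0.0228])]
```

View pics/w24.png

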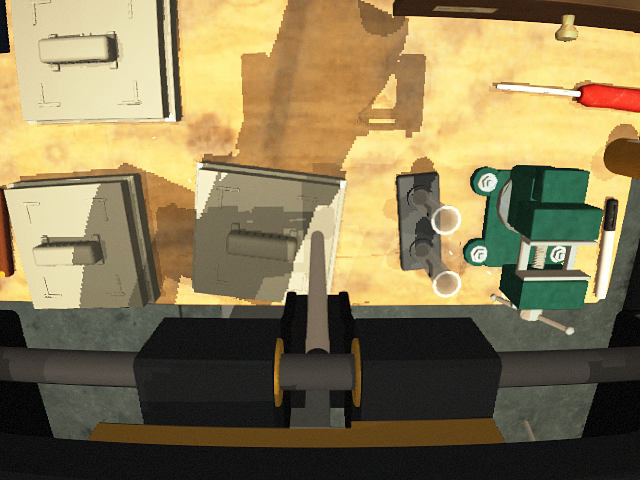

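```bash
python3 - <<'E'
from h import *
f=shot("wrist"); s=sense(); Rm=R.from_quat(s["tool_rot"]).as_matrix(); p=np.array(s["position"])
print("tip pred",topix(f,p+Rm[:,2]*.113))
P=onz(f,[(444.5,219),(445.5,281.5)],.110);print(P,np.linalg.norm(P[0]-P[1]))
print(onz(f,[(420,190),(420.5,251)],.012))
cv2.imwrite("pics/w24z.png",cv2.resize(f["color"][150:320,290:480,::-1],None,fx=4,fy=3.5,interpolation=cv2.INTER_CUBIC))
E
```

```text
tip pred [[316.57202588 237.63784483]]
[[ 0.4958566  -0.20864172  0.11      ]
 [ 0.43763105 -0.2152619   0.11      ]] 0.05860069155916304
[[ 0.50295083 -0.21036981  0.012     ]
 [ 0.43328737 -0.21620067  0.012     ]]
```

View pics/w24z.png

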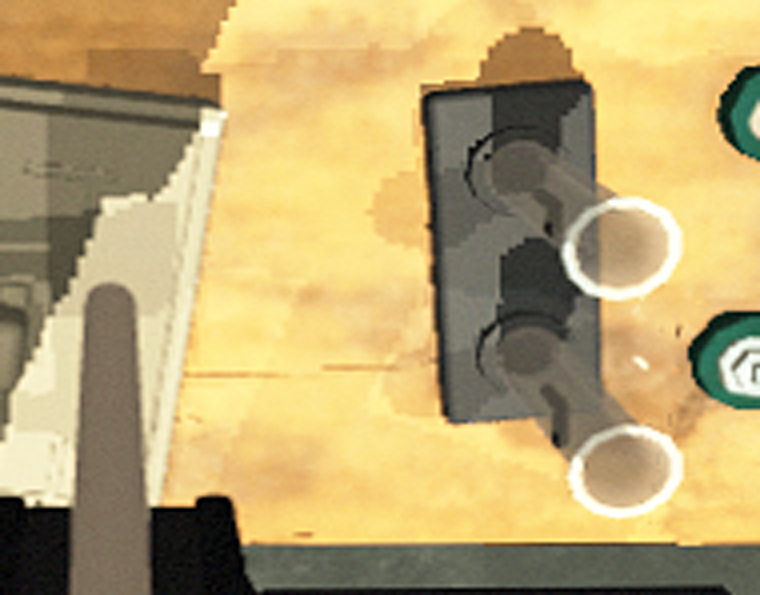

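```bash
python3 - <<'E'
from h import *
f=shot("wrist")
P=onz(f,[(445.5,220.9),(446.7,284.3)],.110);print(P,np.linalg.norm(P[0]-P[1]))
print(mv((P[1][0],P[1][1],.252),Rz(-90)))
E
```

```text
[[ 0.49423023 -0.20990213  0.11      ]
 [ 0.43491367 -0.2168688   0.11      ]] 0.059724274426834194
([117.9, 64.5, 36.5], [0.0033, -0.0001, 0.0011])
```

Call:
drive_tool --pt "40 20 0 0.003 0 0 -1" --pt "80 45 0 0.003 0 0 -1" --pt "118 64 10 0.003 0 0 -1" --pt "118 64 30 0.003 0 0 -1" --pt "118 64 36 0.003 0 0 -1" --pt "118 64 36 0.003 0 0 -1" --pt "118 64 36 0.003 0 0 -1"

```text
time_s: 37.92
position: [0.4358, -0.2174, 0.2531]
tool_rot: [0.707, -0.707, 0.001, 0.0]
wrist_force: [-0.7, -0.4, -0.2]
gripper_width: 0.0084
```

```bash
python3 - <<'E'
from h import *
f=shot("wrist"); f=shot("wrist","w25"); s=st(); 
cv2.imwrite("pics/w25z.png",cv2.resize(f["color"][100:310,200:440,::-1],None,fx=3,fy=2.8,interpolation=cv2.INTER_CUBIC))
Rm=R.from_quat(s["tool_rot"]).as_matrix(); p=np.array(s["position"]); print("tip pred",topix(f,p+Rm[:,2]*.113))
E
```

```text
t 38.02 p [ 0.4357 -0.2175  0.2532] R [[0.001, -1.0, 0.001], [-1.0, -0.001, -0.001], [0.001, -0.001, -1.0]] F [-0.2 -0.6  0.1] w 0.0082 j [-0.693  0.301  1.733 -0.     1.106  0.877]
tip pred [[316.34176105 237.84214578]]
```

View pics/w25z.png

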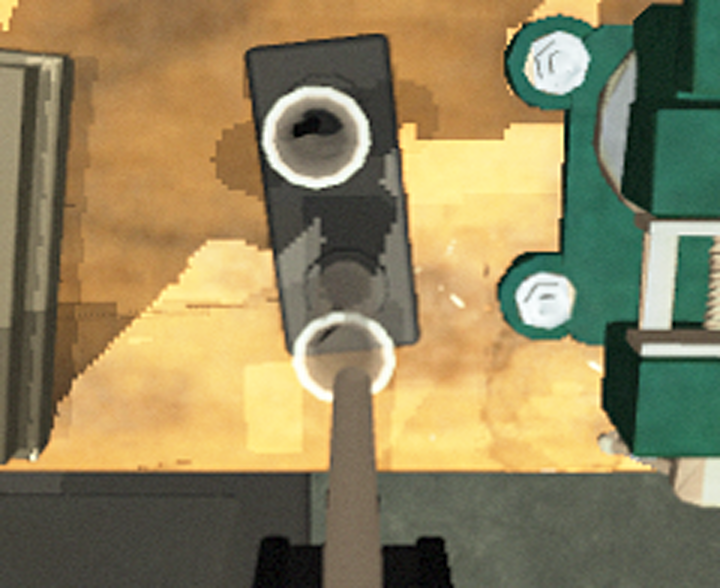

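```bash
python3 - <<'E'
from h import *
f=shot("wrist"); s=sense()
P=onz(f,[(305.3,148.9),(314.7,226.8)],.110);print(P,np.linalg.norm(P[0]-P[1]))
# tip actual: at z=.14
t=onz(f,[(200+353/3,100+378/2.8)],s["position"][2]-.113);print("tip",t,s["position"])
E
```

```text
[[ 0.49441003 -0.20965483  0.11      ]
 [ 0.43552309 -0.21641772  0.11      ]] 0.059274006543122065
tip [[ 0.4378073  -0.21860431  0.14010133]] [ 0.43566055 -0.21754295  0.25310133]
```

Call:
drive_tool --pt "-1.5 1 10 0 0 0 -1" --pt "-1.5 1 20 0 0 0 -1" --pt "-1.5 1 30 0 0 0 -1" --pt "-1.5 1 40 0 0 0 -1" --pt "-1.5 1 50 0 0 0 -1" --pt "-1.5 1 50 0 0 0 -1" --newtons 30

```text
time_s: 38.83
position: [0.4336, -0.2158, 0.2015]
tool_rot: [-0.707, 0.707, 0.001, -0.0]
wrist_force: [0.4, -0.0, 0.5]
gripper_width: 0.0084
```

```bash
python3 c.py w26
```

```text
t 38.83 p [ 0.4336 -0.2158  0.2015] R [[-0.0, -1.0, -0.002], [-1.0, 0.0, 0.001], [-0.001, 0.002, -1.0]] F [ 0.4 -0.   0.5] w 0.0084 j [-0.693  0.371  1.799 -0.     0.974  0.879]
```

View pics/w26.png

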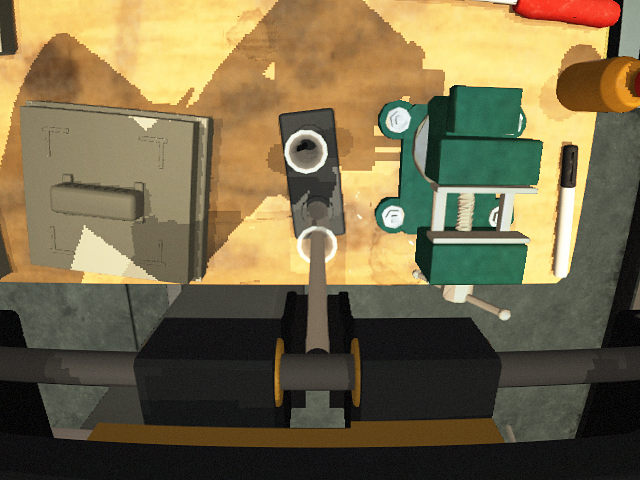

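Call:
drive_tool --pt "0 0 8 0 0 0 -1" --pt "0 0 16 0 0 0 -1" --pt "0 0 24 0 0 0 -1" --pt "0 0 32 0 0 0 -1" --pt "0 0 40 0 0 0 -1" --pt "0 0 48 0 0 0 -1" --pt "0 0 48 0 0 0 -1"

```text
time_s: 39.75
position: [0.4342, -0.2164, 0.1538]
tool_rot: [-0.707, 0.707, 0.0, -0.0]
wrist_force: [0.1, -2.3, -1.0]
gripper_width: 0.008
```

Call:
drive_tool --pt "0 0 8 0 0 0 -1" --pt "0 0 16 0 0 0 -1" --pt "0 0 22 0 0 0 -1" --pt "0 0 26 0 0 0 -1" --pt "0 0 28 0 0 0 -1" --pt "0 0 28 0 0 0 -1"

```text
time_s: 40.5
position: [0.434, -0.2161, 0.1262]
tool_rot: [-0.707, 0.707, 0.0, -0.0]
wrist_force: [1.4, -2.6, -1.5]
gripper_width: 0.0083
```

```bash
python3 c.py w27
```

```text
t 40.5 p [ 0.434  -0.2161  0.1262] R [[-0.0, -1.0, -0.001], [-1.0, 0.0, 0.0], [-0.0, 0.001, -1.0]] F [ 1.4 -2.6 -1.5] w 0.0083 j [-0.693  0.496  1.871 -0.     0.775  0.879]
```

View pics/w27.png

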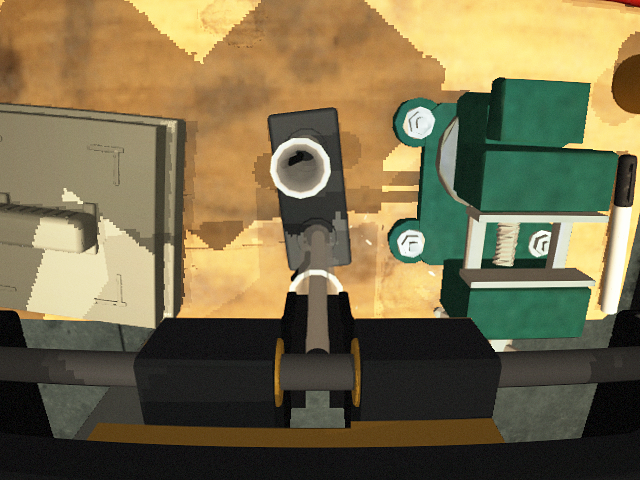

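Rod inside the near tube (tip near the tube floor at ~(318,228)). Press on gently until floor contact.

Call:
drive_tool --pt "0 0 1 0 0 0 -1" --pt "0 0 2 0 0 0 -1" --pt "0 0 3 0 0 0 -1" --pt "0 0 3 0 0 0 -1"

```text
time_s: 41.05
position: [0.4343, -0.2163, 0.1237]
tool_rot: [-0.707, 0.707, -0.0, -0.0]
wrist_force: [1.4, -2.7, 1.7]
gripper_width: 0.0079
```

Call:
drive_tool --pt "0 0 1 0 0 0 -1" --pt "0 0 2 0 0 0 -1" --pt "0 0 3 0 0 0 -1" --pt "0 0 3 0 0 0 -1"

```text
time_s: 41.55
position: [0.435, -0.2168, 0.1233]
tool_rot: [-0.707, 0.707, -0.002, 0.0]
wrist_force: [-1.0, -0.2, 23.4]
gripper_width: 0.0079
```

Call:
drive_tool --pt "0 0 -2.5 0 0 0 -1" --pt "0 0 -2.5 0 0 0 0" --pt "0 0 -2.5 0 0 0 0" --pt "0 0 -2.5 0 0 0 0" --pt "0 0 -30 0 0 0 0" --pt "0 0 -80 0 0 0 0" --pt "0 0 -140 0 0 0 0" --pt "0 0 -180 0 0 0 0" --pt "0 0 -180 0 0 0 0" --pt "0 0 -180 0 0 0 0"

```text
time_s: 42.8
position: [0.4333, -0.2153, 0.2994]
tool_rot: [-0.707, 0.707, 0.001, -0.0]
wrist_force: [-0.1, -0.3, -0.8]
gripper_width: 0.0436
```

```bash
python3 c.py w28 rod_1; python3 -c "
from h import *
g=shot('scene','sc4')"
```

```text
t 42.8 p [ 0.4333 -0.2153  0.2994] R [[-0.0, -1.0, -0.002], [-1.0, 0.0, 0.002], [-0.002, 0.002, -1.0]] F [-0.1 -0.3 -0.8] w 0.0436 j [-0.693  0.244  1.672 -0.     1.229  0.878]
rod_1 []
```

View pics/w28.png

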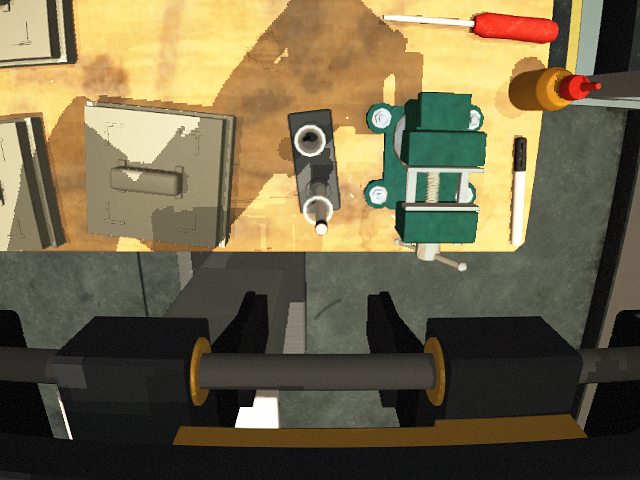

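```bash
cat > near.py <<'E'
from h import *
ax=np.array([-.2335,.0315,.972]); ax/=np.linalg.norm(ax); b=np.array([.4248,.3047,.0168])
Rm=Rax(ax,[-.1,-1,0])
st()
for s in (.24,.113): print(s,b+s*ax,mv(b+s*ax,Rm))
E
python3 - <<'E'
from h import *
f=shot("wrist"); print(topix(f,[[.434,-.216,.172],[.4355,-.2164,.172],[.434,-.216,.177]]), mv((.42,.28,.30),Rz(-90)))
E
python3 near.py
```

```text
[[317.58706457 230.71033793]
 [318.13482615 228.73045316]
 [317.58122056 232.63611917]] ([-495.6, 13.6, 0.1], [0.0032, 0.0023, -0.0004])
t 43.0 p [ 0.4334 -0.2156  0.2989] R [[-0.0, -1.0, -0.003], [-1.0, 0.0, 0.002], [-0.002, 0.003, -1.0]] F [ 0.6 -0.2 -0.9] w 0.0433 j [-0.693  0.245  1.672 -0.     1.228  0.879]
0.24 [0.36876836 0.31225887 0.25004519] ([-527.7, 64.7, 50.3], [0.2404, 0.022, 0.0996])
0.113 [0.39841844 0.30825897 0.12661961] ([-523.4, 34.6, 173.6], [0.2404, 0.022, 0.0996])
```

Call:
drive_tool --pt "-55 0 -20 0 0 0 0" --pt "-110 0 -20 0 0 0 0" --pt "-165 5 -20 0 0 0.02 0" --pt "-220 10 -20 0.02 0 0.04 0" --pt "-275 20 -20 0.04 0 0.06 0" --pt "-330 30 -20 0.08 0 0.08 0" --pt "-385 40 -10 0.12 0.01 0.1 0" --pt "-440 50 0 0.16 0.02 0.1 0" --pt "-495 60 10 0.2 0.022 0.1 0" --pt "-528 65 20 0.24 0.022 0.1 0" --pt "-528 65 20 0.24 0.022 0.1 0" --pt "-528 65 20 0.24 0.022 0.1 0"

```text
time_s: 44.5
position: [0.3691, 0.3113, 0.2798]
tool_rot: [-0.666, 0.736, -0.092, 0.076]
wrist_force: [-0.0, -0.3, -0.5]
gripper_width: 0.0435
```

```bash
python3 c.py w29; python3 near.py
```

```text
t 44.5 p [0.3691 0.3113 0.2798] R [[-0.101, -0.967, 0.234], [-0.995, 0.096, -0.035], [0.012, -0.237, -0.971]] F [-0.  -0.3 -0.5] w 0.0435 j [ 0.569  0.207  1.813 -0.193  0.948  2.339]
t 44.55 p [0.3696 0.311  0.2802] R [[-0.103, -0.967, 0.235], [-0.995, 0.097, -0.035], [0.011, -0.237, -0.971]] F [ 0.   0.1 -0.6] w 0.0437 j [ 0.568  0.207  1.813 -0.193  0.948  2.34 ]
0.24 [0.36876836 0.31225887 0.25004519] ([-1.5, 8.1, 29.1], [-0.0021, -0.0032, -0.0006])
0.113 [0.39841844 0.30825897 0.12661961] ([-1.9, 8.3, 156.1], [-0.0021, -0.0032, -0.0006])
```

View pics/w29.png

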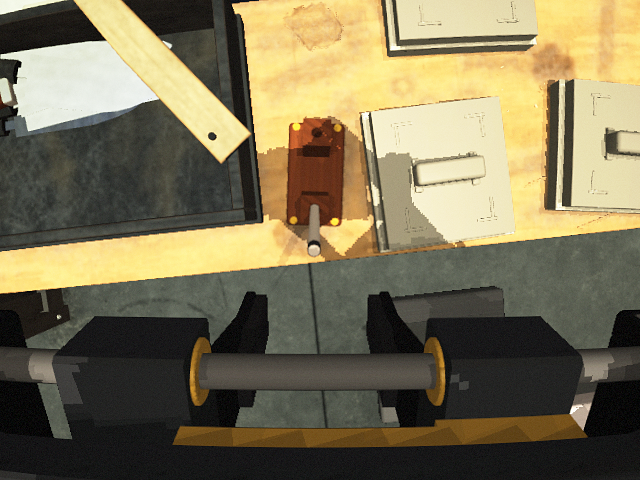

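Call:
drive_tool --pt "-2 8 20 -0.002 -0.003 0 0" --pt "-2 8 60 -0.002 -0.003 0 0" --pt "-2 8 110 -0.002 -0.003 0 0" --pt "-2 8 145 -0.002 -0.003 0 0" --pt "-2 8 156 -0.002 -0.003 0 0" --pt "-2 8 156 -0.002 -0.003 0 0"

```text
time_s: 45.3
position: [0.3993, 0.3085, 0.1271]
tool_rot: [-0.665, 0.737, -0.091, 0.077]
wrist_force: [0.0, 0.4, 0.8]
gripper_width: 0.0435
```

```bash
python3 c.py w30; python3 near.py
```

```text
t 45.3 p [0.3993 0.3085 0.1271] R [[-0.103, -0.967, 0.234], [-0.995, 0.098, -0.031], [0.007, -0.236, -0.972]] F [0.  0.4 0.8] w 0.0435 j [ 0.525  0.483  1.945 -0.284  0.541  2.43 ]
t 45.35 p [0.3994 0.3091 0.1279] R [[-0.102, -0.967, 0.235], [-0.995, 0.098, -0.03], [0.006, -0.237, -0.971]] F [ 0.2 -0.2 -0.4] w 0.0437 j [ 0.526  0.482  1.945 -0.284  0.541  2.43 ]
0.24 [0.36876836 0.31225887 0.25004519] ([0.7, 0.9, -126.0], [-0.0019, 0.0012, -0.0011])
0.113 [0.39841844 0.30825897 0.12661961] ([0.9, 1.2, 1.0], [-0.0019, 0.0012, -0.0011])
```

View pics/w30.png

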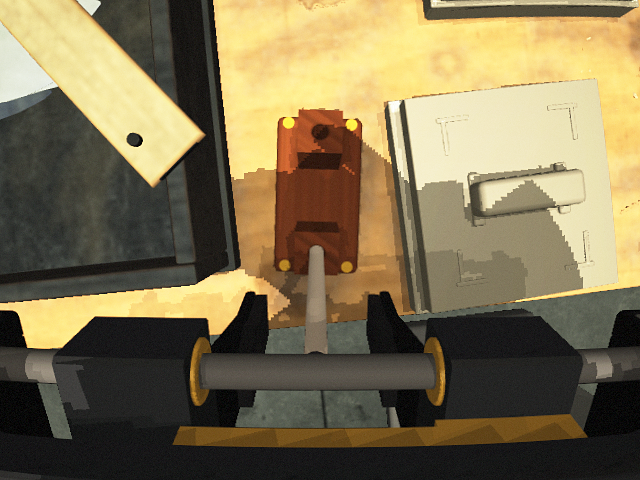

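Call:
drive_tool --pt "1 1 1 0 0 0 -1" --pt "1 1 1 0 0 0 -1" --pt "1 1 1 0 0 0 -1" --pt "1 1 1 0 0 0 -1" --pt "1 1 1 0 0 0 -1" --pt "1 1 -10 0 0 0 -1" --pt "1 1 -25 0 0 0 -1" --pt "1 1 -50 0 0 0 -1" --pt "1 1 -90 0 0 0 -1" --pt "1 1 -130 0 0 0 -1" --pt "1 1 -160 0 0 0 -1" --pt "1 1 -160 0 0 0 -1" --newtons 25

```text
time_s: 46.85
position: [0.3602, 0.314, 0.2853]
tool_rot: [-0.666, 0.736, -0.091, 0.08]
wrist_force: [-0.0, 0.5, -1.0]
gripper_width: 0.0082
```

```bash
python3 c.py w31; python3 -c "
from h import *
print(mv((.494,-.11,.29),Rz(-90)),mv((.494,-.2097,.28),Rz(-90)))"
```

```text
t 46.85 p [0.3602 0.314  0.2853] R [[-0.1, -0.966, 0.239], [-0.995, 0.096, -0.027], [0.003, -0.241, -0.971]] F [-0.   0.5 -1. ] w 0.0082 j [ 0.583  0.19   1.82  -0.191  0.953  2.351]
([407.7, -172.2, 37.9], [-0.2397, -0.0177, -0.0996]) ([506.9, -179.5, 50.5], [-0.2397, -0.0177, -0.0996])
```

View pics/w31.png

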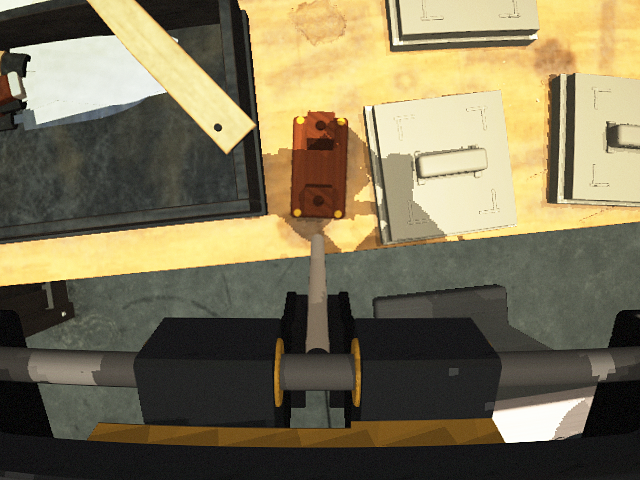

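Call:
drive_tool --pt "50 -18 0 -0.06 0 -0.02 -1" --pt "100 -36 5 -0.12 -0.005 -0.05 -1" --pt "150 -55 10 -0.18 -0.01 -0.08 -1" --pt "200 -73 20 -0.24 -0.018 -0.1 -1" --pt "250 -95 20 -0.24 -0.018 -0.1 -1" --pt "300 -120 25 -0.24 -0.018 -0.1 -1" --pt "350 -145 30 -0.24 -0.018 -0.1 -1" --pt "400 -165 35 -0.24 -0.018 -0.1 -1" --pt "450 -175 42 -0.24 -0.018 -0.1 -1" --pt "507 -179 50 -0.24 -0.018 -0.1 -1" --pt "507 -179 50 -0.24 -0.018 -0.1 -1" --pt "507 -179 50 -0.24 -0.018 -0.1 -1"

```text
time_s: 48.4
position: [0.4924, -0.2091, 0.278]
tool_rot: [-0.707, 0.707, 0.003, -0.001]
wrist_force: [0.0, 0.4, -0.1]
gripper_width: 0.0082
```

```bash
python3 - <<'E'
from h import *
f=shot("wrist"); f=shot("wrist","w32"); s=st(); 
cv2.imwrite("pics/w32z.png",cv2.resize(f["color"][100:310,200:440,::-1],None,fx=3,fy=2.8,interpolation=cv2.INTER_CUBIC))
print(mv((.4943,-.2093,.25),Rz(-90)))
Rm=R.from_quat(s["tool_rot"]).as_matrix(); p=np.array(s["position"]); print("tip pred",topix(f,p+Rm[:,2]*.113))
E
```

```text
t 48.5 p [ 0.493  -0.2083  0.2789] R [[0.001, -1.0, -0.004], [-1.0, -0.001, 0.001], [-0.001, 0.004, -1.0]] F [ 0.4 -0.4  0.1] w 0.0084 j [-0.608  0.343  1.585 -0.002  1.218  0.963]
([1.0, -1.4, 28.9], [0.0038, 0.0006, 0.0012])
tip pred [[316.03567756 237.36939506]]
```

View pics/w32z.png

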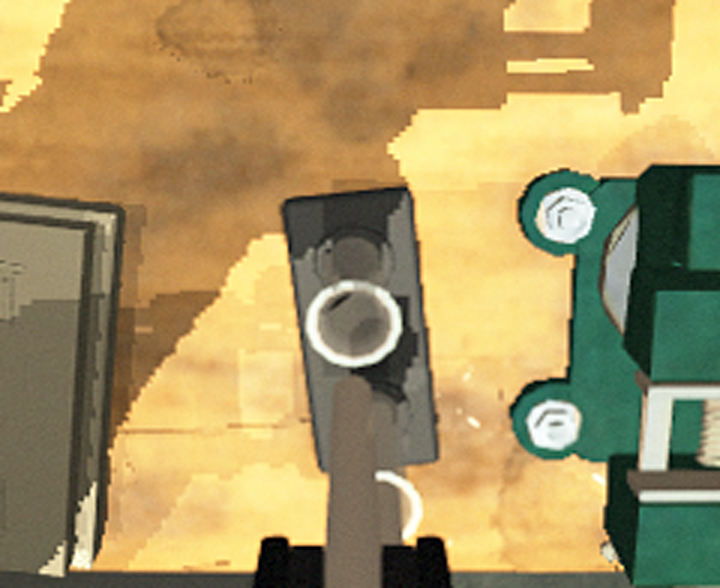

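```bash
python3 - <<'E'
from h import *
f=shot("wrist"); P=onz(f,[(318,215)],.11)[0]; print(P, mv((P[0],P[1],.25),Rz(-90)), onz(f,[(317,235.7)],sense()["position"][2]-.113))
E
```

```text
[ 0.49506695 -0.20952497  0.11      ] ([1.3, -1.9, 29.3], [0.0031, -0.0001, 0.0017]) [[ 0.49414207 -0.20870906  0.16625951]]
```

Call:
drive_tool --pt "1 -1.5 15 0.003 0 0 -1" --pt "1 -1.5 30 0.003 0 0 -1" --pt "1 -1.5 40 0.003 0 0 -1" --pt "1 -1.5 50 0.003 0 0 -1" --pt "1 -1.5 60 0.003 0 0 -1" --pt "1 -1.5 70 0.003 0 0 -1" --pt "1 -1.5 77 0.003 0 0 -1" --pt "1 -1.5 77 0.003 0 0 -1" --newtons 30

```text
time_s: 49.55
position: [0.4946, -0.2108, 0.2019]
tool_rot: [-0.707, 0.707, -0.0, -0.0]
wrist_force: [-0.2, 0.0, 0.6]
gripper_width: 0.0081
```

```bash
python3 c.py w33
```

```text
t 49.55 p [ 0.4946 -0.2108  0.2019] R [[-0.0, -1.0, -0.0], [-1.0, 0.0, -0.0], [0.0, 0.0, -1.0]] F [-0.2  0.   0.6] w 0.0081 j [-0.611  0.437  1.674 -0.     1.03   0.961]
```

View pics/w33.png

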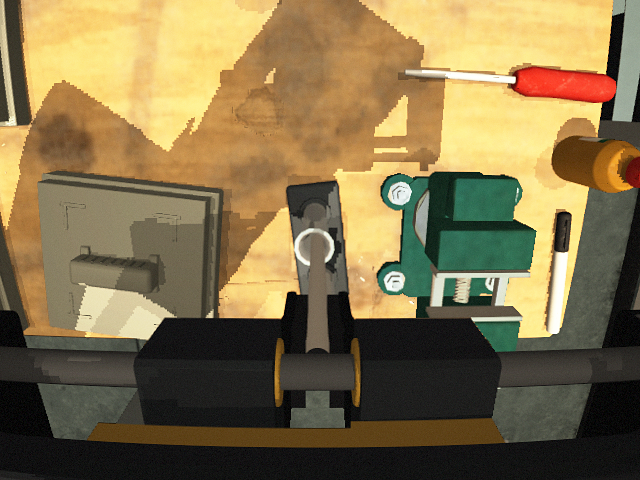

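Call:
drive_tool --pt "-1 0 8 0 0 0 -1" --pt "-1 0 16 0 0 0 -1" --pt "-1 0 24 0 0 0 -1" --pt "-1 0 32 0 0 0 -1" --pt "-1 0 40 0 0 0 -1" --pt "-1 0 48 0 0 0 -1" --pt "-1 0 48 0 0 0 -1"

```text
time_s: 50.48
position: [0.4947, -0.2102, 0.1537]
tool_rot: [0.707, -0.707, 0.0, 0.0]
wrist_force: [0.6, -2.3, -1.1]
gripper_width: 0.0081
```

Call:
drive_tool --pt "0 0 8 0 0 0 -1" --pt "0 0 16 0 0 0 -1" --pt "0 0 22 0 0 0 -1" --pt "0 0 27 0 0 0 -1" --pt "0 0 29 0 0 0 -1" --pt "0 0 29 0 0 0 -1"

```text
time_s: 51.22
position: [0.4948, -0.2099, 0.1252]
tool_rot: [-0.707, 0.707, -0.0, -0.0]
wrist_force: [1.0, -2.6, -2.3]
gripper_width: 0.0079
```

Call:
drive_tool --pt "0 0 1 0 0 0 -1" --pt "0 0 2 0 0 0 -1" --pt "0 0 3 0 0 0 -1" --pt "0 0 3 0 0 0 -1"

```text
time_s: 51.72
position: [0.4955, -0.2103, 0.1242]
tool_rot: [0.707, -0.707, 0.001, -0.0]
wrist_force: [-2.0, -1.6, 9.9]
gripper_width: 0.0082
```

Floor contact; press slightly more, then release.

Call:
drive_tool --pt "0 0 1 0 0 0 -1" --pt "0 0 2 0 0 0 -1" --pt "0 0 2 0 0 0 -1"

```text
time_s: 52.1
position: [0.4959, -0.2105, 0.124]
tool_rot: [0.707, -0.707, 0.002, -0.0]
wrist_force: [-3.4, -0.5, 22.1]
gripper_width: 0.0083
```

Call:
drive_tool --pt "0 0 -3 0 0 0 -1" --pt "0 0 -3 0 0 0 0" --pt "0 0 -3 0 0 0 0" --pt "0 0 -3 0 0 0 0" --pt "0 0 -30 0 0 0 0" --pt "0 0 -80 0 0 0 0" --pt "0 0 -140 0 0 0 0" --pt "-40 0 -190 0 0 0 0" --pt "-90 20 -200 0 0 0 0" --pt "-90 20 -200 0 0 0 0" --pt "-90 20 -200 0 0 0 0"

```text
time_s: 53.48
position: [0.4748, -0.1198, 0.3201]
tool_rot: [0.707, -0.707, 0.001, 0.0]
wrist_force: [0.2, 0.0, -0.1]
gripper_width: 0.0433
```

```bash
python3 - <<'E'
from h import *
f=shot("wrist"); f=shot("wrist","w34"); st(); np.savez("w34.npz",p=sense()["position"],q=sense()["tool_rot"])
for q in ("rod_1","lid_a","tube_1_floor"): print(q,find(f,q))
print(topix(f,[[.4345,-.2163,.172],[.495,-.2098,.172]]))
print(mv((.43,.1,.40),Rz(-90)))
E
```

```text
t 53.58 p [ 0.475  -0.1205  0.3196] R [[-0.001, -1.0, -0.0], [-1.0, 0.001, -0.001], [0.001, 0.0, -1.0]] F [ 0.2 -0.4 -0.4] w 0.0434 j [-4.770e-01  2.310e-01  1.630e+00 -1.000e-03  1.280e+00  1.095e+00]
rod_1 [(0.98, [0.4361, -0.2087, 0.1462]), (0.92, [0.4944, -0.209, 0.1489]), (0.3, [0.4547, 0.1505, 0.0405])]
lid_a [(0.95, [0.6261, 0.1128, 0.0378]), (0.92, [0.4607, -0.0473, 0.0457]), (0.88, [0.4568, 0.1494, 0.0377])]
tube_1_floor [(0.73, [0.4486, 0.1506, 0.0436]), (0.57, [0.4648, -0.209, 0.01]), (0.49, [0.6269, 0.1137, 0.0367])]
[[434.01069355 272.69329717]
 [432.28124166 199.63366436]]
([-220.6, 45.3, -80.4], [0.0005, -0.0004, -0.0013])
```

View pics/w34.png

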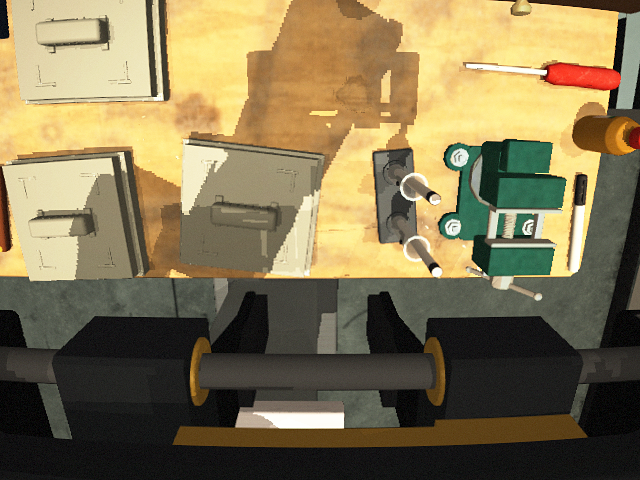

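```bash
python3 -c "
from h import *
print(close_job()); st()"
```

```text
the job is handed in; nothing more can be done
None
the job is handed in; nothing more can be done
```

The kit is packed and the job is handed in at about 54 s. close_job() gives no verdict, so what follows rests on my own last checks.

- **Stones:** Both lie one each side of the divider. The green stone was found shifted to the edge of its lane after the grey one was placed. I don't know if that was the announced knock or my gripper. I picked it up again, centred it, and checked by picture that both were in their lanes before fitting the lid.
- **Lid:** I measured the lids in the pictures and tried the best match first, the lid that had been lying behind the case. It slipped over the rim and snapped down. Pressing to about 31 N moved it no further, with its edge about 4 mm above the case's underside, as it should be when home. In the last pictures it looked level.
- **Other lids:** The other two were never tried or touched. They are still flat on the bench, top up, beside the case.
- **Rods:** Both were drawn out along their lean and pushed past the springs until they met the tube floor at 22–23 N. In the last picture both tops were within about 2 pixels of where a fully seated rod should show.
- **Screwdriver, oil bottle and marker:** I did not touch them.

No check failed. Near the white papers I felt an unexplained 5 N on the gripper while picking up the grey stone, so I backed off before lifting.

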